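Snug a gearbox filler plug with the right hex key

TASK

Tighten the brass filler plug on the gearbox: take the red-sleeved hex key from the rack, push it fully home in the plug's hex socket before turning anything, then, key still fully home, turn the plug clockwise until it stops, white mark in line with the yellow one. Put the key back in its own place in the rack and let go, leaving the plug tight. Do not knock the oil bottle, grease tin or blue-sleeved key about.

Things in the scene. Friction and masses are not known exactly. Their poses are not given: they have to be found in the camera images.
- key_mid (a point): Grip point of the red-sleeved hex key, on the axis of its level long arm, 60 mm from the short arm's axis, about at the centre of mass. Dark steel hexagonal bar, 17 mm across flats (flats left and right: 17 mm wide to grip from above, 19.6 mm tall), 0.36 kg. x runs along the long arm, which ends 155 mm from the short arm's axis. In the rack it is level, short arm down
- key_tip (a point): Centre of the flat lower end of the red key's short arm, the end that goes into the plug (60 mm back along -x and 52 mm below key_mid). z points up along the short arm, x along the long arm; flats face +y and -y and every 60 degrees
- thin_key_mid (a point): The same point of the blue-sleeved key, 12 mm across flats, long arm 140 mm, tip 49 mm below the long arm: too thin for the plug. It stands in the other place of the rack; leave it there
- rack: Wooden key rack, fixed, 160 x 130 mm, origin under its centre at bench level. Places at y = +37.5 and -37.5 mm; either key in either, long arm along the rack's +x. Each has a tube at x = -60 mm (hole 27 x 24 mm, top 58 mm, floor 20 mm high) for the short arm and at x = +60 mm a fork 22 mm wide, floor 62 mm high (long arm's axis then 72 mm), cheeks to 72 mm; free beneath the arm between them
- housing: Aluminium gearbox housing, fixed, origin at bench level under the plug's axis; x -70 to +120 mm, y -65 to +65 mm, 70 mm high, round boss under the plug (radius 40, 77 mm high). A dark solenoid tower (radius 23 mm, top 165 mm above the bench) stands at x = +85 mm, y = 0, in the way of the key's swing. Yellow mark on the boss: where the plug's white mark is when tight
- plug_mouth (a point): Centre of the mouth of the plug's hexagonal socket, 103 mm above the bench, z up, turns with the plug (yaw = housing yaw minus joint plug). 18.2 mm across flats, 18 mm deep, 2.5 mm 45 degree lead-in. Flats face +y, -y and every 60 degrees: the key enters with its x axis at this frame's yaw or any multiple of 60 degrees from it; about 8 degrees of turning play either way
- plug_seat (a point): Centre of the socket's floor, 18 mm below the mouth; the key is fully home when its tip rests here (long arm's axis then 137 mm above the bench). Let go there, the key stays in but leans up to 8 degrees, long arm drooping
- plug_mark (a point): White paint mark on the plug's 58 mm flange, 24 mm from its axis, on its +x side
- plug (a joint): Turn of the plug, rad, growing clockwise seen from above; loose at the start (0.1 to 0.6), 1.7 is the hard stop (tight). Stiff turning, about 0.25 N m; it stays where it is left
- oil: Yellow oil bottle, loose, radius 31 mm, 165 mm tall, origin under its centre; stands beside the housing on one side within the long arm's swing. Leave alone
- tin: Green grease tin, loose, radius 34 mm, 55 mm tall, origin under its centre, on the other side of the housing and lower than the long arm's swing. Leave alone
Mind the look-alikes: they are no part of the job. What is shaped like the part that bears key_mid but orange, pink or purple is not meant.

How it is judged:
On the way, in this order (a step that is already met when the one before it is completed fails the run):
1. the red key is fully home in the plug (tip within 4 mm of the socket floor, upright), the plug not yet turned (its mark moved less than 6 mm) (z of key_tip in the frame of plug_seat below 0.004 m and horizontal distance between key_tip and plug_seat below 0.004 m and angle between key_tip's own z axis and vertical below 0.2 rad and distance of plug_mark from where it was at the start of the episode below 0.006 m), for 0.2 s.
2. the plug has been turned up to its stop (1.63 rad or more) with the key still fully home (value of joint plug above 1.63 rad and z of key_tip in the frame of plug_seat below 0.005 m and horizontal distance between key_tip and plug_seat below 0.005 m), for 0.2 s.
At the end, for the whole second after the job is handed in: The plug is tight (1.58 rad or more), the red key is back in its own place in the rack (grip point and tip within 15 mm of where they began), released and at rest; the blue key is within 20 mm, and the bottle (upright) and tin within 30 mm, of where they began (value of joint plug above 1.58 rad and distance of each of key_tip, key_mid from where it was at the start of the episode below 0.015 m and linear speed of key below 0.02 m/s and distance of thin_key_mid from where it was at the start of the episode below 0.02 m and distance of each of oil, tin from where it was at the start of the episode below 0.03 m and angle between oil's own z axis and vertical below 0.2 rad); the robot touches nothing.
It fails at once if the plug is turned with the key only part of the way in (velocity of joint plug above 0.4 rad/s and z of key_tip in the frame of plug_seat above 0.007 m and distance of plug_mark from where it was at the start of the episode above 0.006 m).
It fails at once if the oil bottle is pushed 30 mm or tipped (distance of oil from where it was at the start of the episode above 0.03 m or angle between oil's own z axis and vertical above 0.4 rad).
It fails at once if the grease tin is pushed 30 mm (distance of tin from where it was at the start of the episode above 0.03 m).
It fails at once if the blue key is moved more than 20 mm (distance of thin_key_mid from where it was at the start of the episode above 0.02 m).
It also fails if it takes over 72 s, if anything falls off the work surface, if the arm or the gripper's body presses on something with over 40 N, if the wrist force passes 120 N, or if a joint passes its speed limit or range.

ROBOT

A 6-joint arm with a two-finger parallel gripper is mounted at the origin on the work surface. World frame = base frame: x ahead of the robot, y to its left, z up, the work surface at z = 0. Lengths are in m, angles in rad, forces in N, time in s.
With the tool pointing down it reaches from about 0.3 to 0.775 m from the base axis. Payload 14.6 kg.
Tool frame: the origin (TCP) lies midway between the tips of the shut fingers; the grasp point (between the pads) lies 19 mm behind it (ctrl.tcp_to_grasp is the distance from the TCP to the grasp point, in m); x points along the fingers, y is the direction in which the jaws open and shut, and the axes are right-handed (so a half turn about x gives the same grasp; the last joint's range is limited). The gripper opens to 94 mm and grips with 3 to 60 N. Pads are 16 mm wide; open, the fingers measure 119 mm over their backs; the gripper's body (75 mm by 177 mm) begins 78 mm behind the grasp point.
Start: joints at [1.061, 0.3, 1.521, -0, 1.321, -0.067], TCP at [0.236, 0.497, 0.205] pointing down, gripper open.
Joint ranges: [-3.03, 3.03], [-0.79, 2.21], [0.23, 2.52], [-1.04, 4.18], [0, 3.07], [-2.55, 2.55]. Speed limits (rad/s): [2.22, 2.22, 2.57, 3.14, 3.14, 3.14].

INTERFACE

Orientations are given as [roll, pitch, yaw] about the fixed x, y, z axes, in that order (R = Rz(yaw) Ry(pitch) Rx(roll)).
In Python, from station import ctrl gives the robot as it stands.
- The arm moves only by the tool jog_arm, never from a script. Its argument "rows" is one flat list of numbers, 7 for each row, row after row: the shift along the world's x, y, z in m, then the turn, a rotation vector about the world's x, y, z in degrees, then the closure, from 0 (fully open) to 1 (shut). A call has 1 to 8 rows; each row shifts and turns the commanded pose from where the row before left it; what a row does not reach is not made up. A row lasts 1/12 s, in which the tool goes at most 41.7 mm and 7.16 degrees, less where a joint would pass 70% of its speed; a pose out of reach is approached as far as the arm can. A call with a gripper value outside its range is refused whole. The fingers move at their own pace and stop on an object; "squeeze" is the grip in N (left out, the last holds). Time passes only in rows, so rows that do not move let the fingers close. It gives the time, the measured TCP pose, the force and the opening at its end, in the units of the state.
- ctrl.get_obs(): the state, without advancing time (a new reading comes with each control period).
- ctrl.camera(name): name is "side" or "top"; returns (picture, depth): 420x560x3 uint8, red, green, blue; 420x560 float32, m along the optical axis (not along the pixel's ray), 0 where there is no reading.
- ctrl.camera_model(name): a dict with "K" (3x3 intrinsics, pixels), "dist" ([k1, k2, p1, p2, k3] as OpenCV has them; the pictures are not rectified), "extrinsics" (4x4, takes a point from camera to world coordinates). Camera axes: x right, y down, z forward; pixel columns grow to the right and rows downward; lengths in m; the calibration is good to about 2 mm. A picture is of the moment at which its call begins. camera_model takes no time and is no camera call.
- ctrl.hand_in(): hands the job in, once; it reports no verdict.
The state is a dict: "time_s": time; "qpos": joint angles; "joint_vel": joint speeds; "tau": joint torques, N m; "ee_pos": TCP position; "eef_rot": TCP orientation; "force": force on the tool from outside, world axes, zero at the start; "moment": the same for the moment, N m; "grip_width": finger opening in m.
Only numpy, scipy, OpenCV 4.12 (cv2) and the standard library are available. Lean on these libraries where they do the work, as an engineer would, in place of code of your own. Each camera call takes 0.05 s, during which the arm holds its last target.

## Working session

There is one attempt and no reset: what is moved stays moved. The work goes in short steps, Python scripts to look and compute and a tool call to move; the robot and the scene stay as the last step left them, time stands still between calls to the robot, and variables do not carry over. Pictures are saved under pics/ and viewed, and the job is handed in when it is done.

Besides the shell and the picture viewer there is one more tool, called as name(argument=value, ...) on one line, values as JSON. jog_arm: Moves the arm, as the interface text tells. Its arguments: {"type":"object","properties":{"rows":{"type":"array"},"squeeze":{"type":"number"}},"required":["rows"]}

```bash
ls; mkdir -p pics; python3 - <<'E'
from station import ctrl
import cv2,numpy as np
print(ctrl.get_obs())
for n in ['top','side']:
    p,d=ctrl.camera(n); np.savez(f'{n}0.npz',p=p,d=d)
    cv2.imwrite(f'pics/{n}0.png',p[:,:,::-1])
    m=ctrl.camera_model(n); print(n,m)
print(ctrl.tcp_to_grasp)
E
```

```text
pics
{'time_s': 0.0, 'qpos': array([ 1.06139109e+00,  3.00495664e-01,  1.52157057e+00,  1.64780092e-05,
        1.32072224e+00, -6.66189902e-02]), 'joint_vel': array([ 1.47986176e-04,  9.43772565e-04, -7.34757742e-04, -6.51596527e-06,
       -4.64794231e-04, -1.00455525e-03]), 'tau': array([ 1.96123809e-03, -5.31824005e+01, -3.52729332e+01,  7.09006819e-02,
        2.45218672e-02, -9.87109547e-05]), 'ee_pos': array([0.23553099, 0.49672313, 0.20487731]), 'eef_rot': array([-1.65076147,  1.5696004 , -2.09355181]), 'force': array([0.89801525, 0.67536404, 0.02001189]), 'moment': array([-0.00589143,  0.03215125,  0.006177  ]), 'grip_width': 0.09383055394816973}
top {'K': array([[382.34459949,   0.        , 276.71682587],
       [  0.        , 382.34459949, 205.53788082],
       [  0.        ,   0.        ,   1.        ]]), 'dist': array([-0.10596145,  0.        ,  0.        ,  0.        ,  0.        ]), 'extrinsics': array([[-0.01676925, -0.98956336,  0.14311938,  0.3392705 ],
       [-0.99984055,  0.01747488,  0.00367474, -0.01997398],
       [-0.00613738, -0.14303493, -0.98969861,  0.96871753],
       [ 0.        ,  0.        ,  0.        ,  1.        ]])}
side {'K': array([[483.46604799,   0.        , 278.37892478],
       [  0.        , 483.46604799, 215.77279542],
       [  0.        ,   0.        ,   1.        ]]), 'dist': array([-0.02744773,  0.        ,  0.        ,  0.        ,  0.        ]), 'extrinsics': array([[ 0.92082552, -0.21709814,  0.32395796,  0.04072085],
       [-0.38956415, -0.47396798,  0.78967977, -1.08389956],
       [-0.01789231, -0.85335969, -0.52101546,  0.79095607],
       [ 0.        ,  0.        ,  0.        ,  1.        ]])}
0.0188
```

View pics/top0.png

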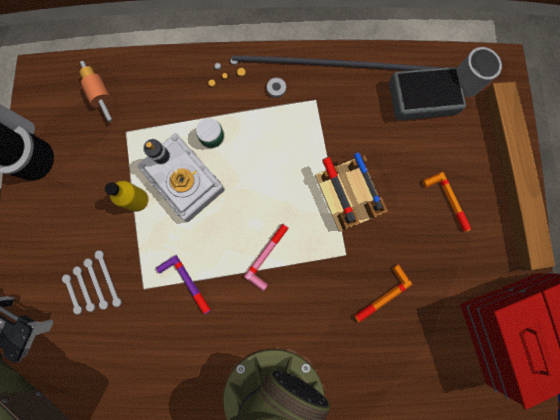

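View pics/side0.png

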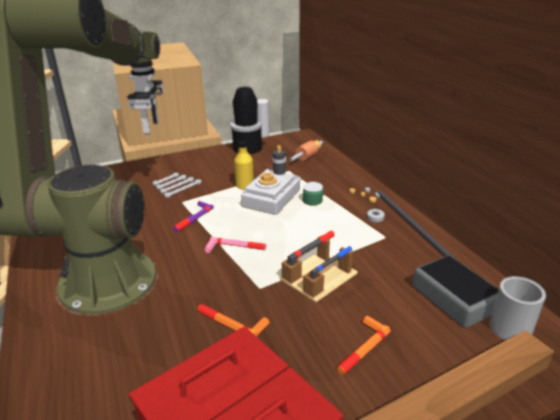

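The top view shows the housing at about (182,180), oil bottle (128,195), tin (209,132) and rack (350,190). Candidates for the red key are the rack key at (338,190) with a dark bar and red sleeve, the pink key (265,255), the purple key (185,285) and the orange keys (450,200) and (385,295). The rack key fits, because it is dark steel with a red sleeve and sits in the rack beside the blue one. I'll confirm in enlarged crops.

```bash
python3 - <<'E'
import cv2,numpy as np
p=np.load('top0.npz')['p'][:,:,::-1]
a=cv2.resize(p[140:240,300:400],None,fx=5.5,fy=5.5,interpolation=cv2.INTER_CUBIC)
cv2.imwrite('pics/rack0.png',a)
a=cv2.resize(p[115:225,100:240],None,fx=5.5,fy=5.4,interpolation=cv2.INTER_CUBIC)
cv2.imwrite('pics/hous0.png',a)
p=np.load('side0.npz')['p'][:,:,::-1]
a=cv2.resize(p[140:310,225:365],None,fx=3.5,fy=3.5,interpolation=cv2.INTER_CUBIC)
cv2.imwrite('pics/sidez0.png',a)
E
```

```text
(no output)
```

View pics/rack0.png

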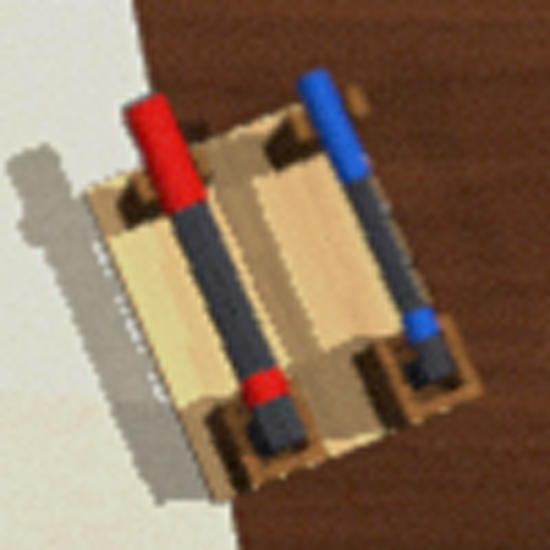

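View pics/hous0.png

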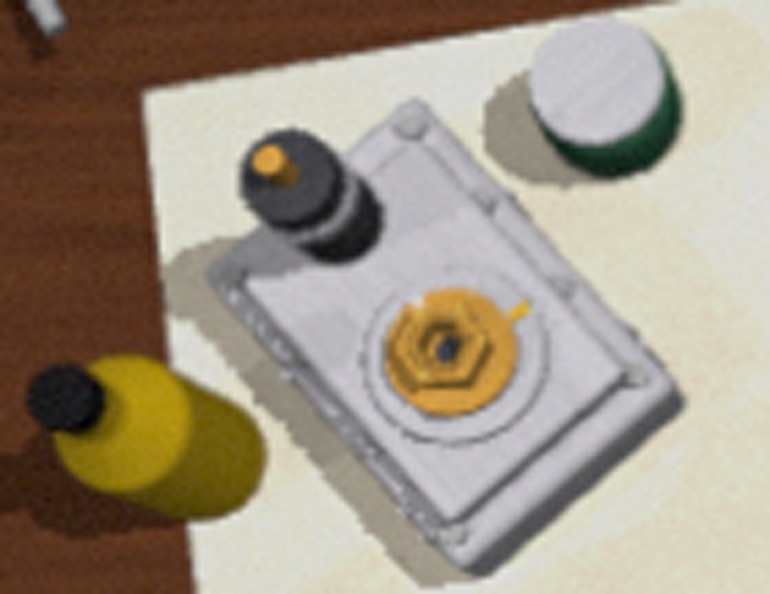

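View pics/sidez0.png

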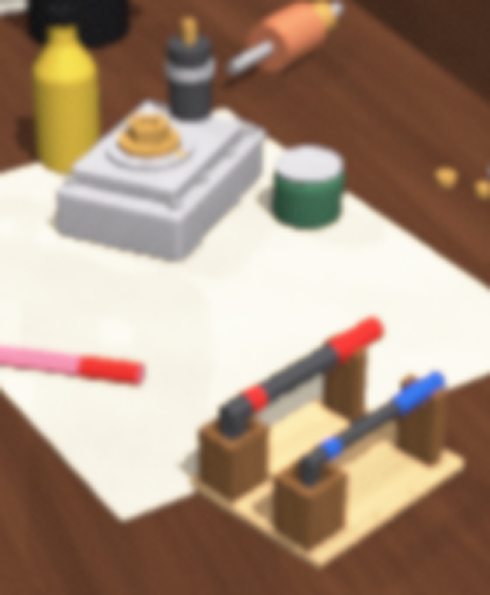

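Confirmed: the red key is in the left place of the rack, with its sleeve end at about (327,161) and its short arm at (350,217). The plug's white mark is near (175,170) and the yellow mark near (194,172). Next I'll measure.

```bash
cat > h.py <<'E'
import cv2,numpy as np
from station import ctrl
def ray(n,uv):
    m=ctrl.camera_model(n);uv=np.atleast_2d(np.asarray(uv,float))
    q=cv2.undistortPoints(uv[:,None],m['K'],m['dist'])[:,0]
    T=m['extrinsics'];d=np.c_[q,np.ones(len(q))]@T[:3,:3].T
    return T[:3,3],d
def plane(n,uv,z):
    o,d=ray(n,uv); return o+d*((z-o[2])/d[:,2])[:,None]
def proj(n,P):
    m=ctrl.camera_model(n);T=np.linalg.inv(m['extrinsics'])
    return cv2.projectPoints(np.atleast_2d(P).astype(float),cv2.Rodrigues(T[:3,:3])[0],T[:3,3],m['K'],m['dist'])[0][:,0]
def mask(p,lo,hi,box,hs=True):
    h=cv2.cvtColor(p,cv2.COLOR_RGB2HSV); m=cv2.inRange(h,np.array(lo),np.array(hi))
    o=np.zeros_like(m);x0,y0,x1,y1=box;o[y0:y1,x0:x1]=m[y0:y1,x0:x1];return o
def cen(m):
    y,x=np.nonzero(m);return np.array([x.mean(),y.mean()]),len(x)
def tri(uvt,uvs):
    o1,d1=ray('top',uvt);o2,d2=ray('side',uvs);d1=d1[0];d2=d2[0]
    A=np.c_[d1,-d2];s=np.linalg.lstsq(A,o2-o1,rcond=None)[0]
    a=o1+s[0]*d1;b=o2+s[1]*d2;return (a+b)/2,np.linalg.norm(a-b)
E
python3 - <<'E'
from h import *
T=np.load('top0.npz');S=np.load('side0.npz');p=T['p'];d=T['d'];ps=S['p']
def red(p,box):
    return mask(p,(0,150,90),(8,255,255),box)|mask(p,(172,150,90),(180,255,255),box)
m=red(p,(315,145,360,225))
k,l,s,c=cv2.connectedComponentsWithStats(m)
print('red top',s[1:],c[1:])
for i in range(1,k):
    if s[i,4]>8: print(plane('top',c[i],.077))
# fit line thru dark+red
bm=m.copy(); v=mask(p,(0,0,0),(180,110,75),(325,172,356,224))
m2=red(ps,(280,225,340,270));k,l,s,c2=cv2.connectedComponentsWithStats(m2);print('side',s[1:],c2[1:])
for i in range(1,k):
    if s[i,4]>8: print(plane('side',c2[i],.075))
# brass
b=mask(p,(8,130,100),(28,255,255),(165,160,200,200));print('brass',cen(b),plane('top',cen(b)[0],.09))
b=mask(ps,(8,130,100),(28,255,255),(250,165,285,190));print('brassS',cen(b),plane('side',cen(b)[0],.09))
yb=np.array(p[155:200,160:205]).astype(int)
E
python3 - <<'E'
from h import *
p=np.load('top0.npz')['p'][:,:,::-1]
a=cv2.resize(p[160:202,160:206],None,fx=13,fy=13,interpolation=cv2.INTER_NEAREST);cv2.imwrite('pics/plug0.png',a)
p=np.load('side0.npz')['p'][:,:,::-1]
a=cv2.resize(p[155:205,235:305],None,fx=11,fy=11,interpolation=cv2.INTER_NEAREST);cv2.imwrite('pics/plugs0.png',a)
E
```

```text
red top [[323 156  15  23 177]
 [337 160   1   1   1]
 [344 207   9   7  48]] [[329.83050847 167.51977401]
 [337.         160.        ]
 [347.64583333 209.95833333]]
[[ 0.5580115  -0.14546774  0.077     ]]
[[ 0.45473441 -0.18375345  0.077     ]]
side [[320 232  14  13  87]
 [295 251   6   6  25]] [[326.24137931 236.94252874]
 [298.04       253.36      ]]
[[ 0.55917334 -0.15044067  0.075     ]]
[[ 0.46015344 -0.18670223  0.075     ]]
brass (array([181.87878788, 179.97979798]), 396) [[0.53137722 0.20656588 0.09      ]]
brassS (array([260.87972509, 173.47079038]), 291) [[0.52768244 0.24550736 0.09      ]]
```

View pics/plug0.png

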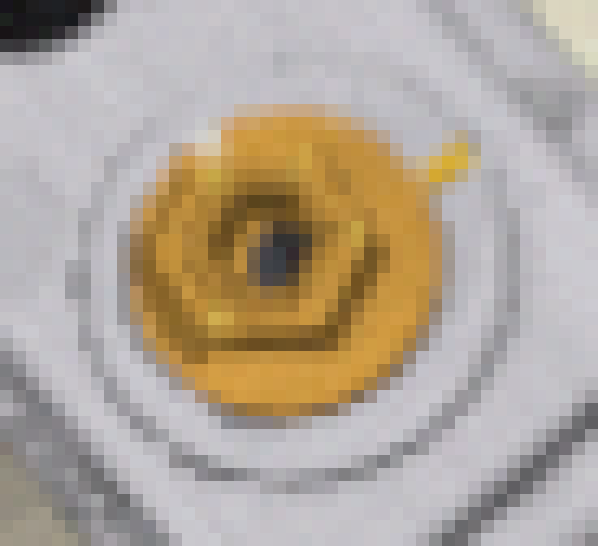

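View pics/plugs0.png

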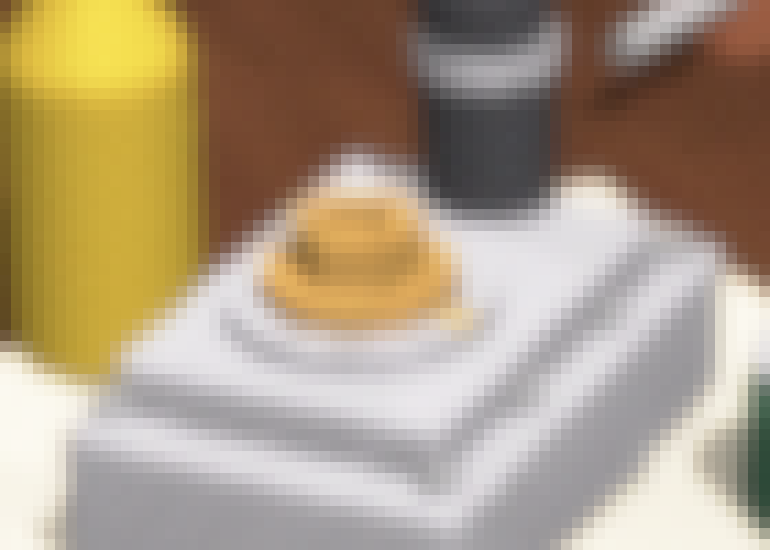

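```bash
python3 - <<'E'
from h import *
T=np.load('top0.npz');S=np.load('side0.npz');p=T['p'];ps=S['p']
b=mask(p,(8,110,80),(24,255,255),(165,160,200,200))
b=cv2.morphologyEx(b,cv2.MORPH_CLOSE,np.ones((5,5)))
k,l,s,c=cv2.connectedComponentsWithStats(b);print(s[1:],c[1:])
i=1+np.argmax(s[1:,4])
cn=cv2.findContours((l==i).astype('u1'),0,1)[0][0];e=cv2.fitEllipse(cn);print(e)
# depth z over region
d=T['d'];vv,uu=np.mgrid[160:202,160:206]
o,dd=ray('top',np.c_[uu.ravel(),vv.ravel()]);Z=d[160:202,160:206].ravel()
m=ctrl.camera_model('top');fw=m['extrinsics'][:3,2]
P=o+dd*Z[:,None]
z=P[:,2].reshape(uu.shape);print(np.round(z[::2,::2]*1000).astype(int))
for zz in (.08,.085,.09,.103): print(zz,plane('top',e[0],zz))
bs=mask(ps,(8,110,80),(19,255,255),(256,165,280,190));k,l,s,c=cv2.connectedComponentsWithStats(bs);print('side',s[1:],c[1:])
ds=S['d'];vv,uu=np.mgrid[168:190,254:282];o,dd=ray('side',np.c_[uu.ravel(),vv.ravel()]);P=o+dd*ds[168:190,254:282].ravel()[:,None]
P=P.reshape(22,28,3);print(np.round(P[::2,::2,2]*1000).astype(int))
E
```

```text
[[170 169  26  23 441]] [[181.85941043 179.69614512]]
((181.9962921142578, 179.62374877929688), (21.33821678161621, 25.28177261352539), 58.85361862182617)
[[101  98  88  76  70  68  70  70  69  70  68  68  71  69  73  68  66  49
   51  48  46  -1  -1]
 [ 87  84  76  69  67  71  67  70  68  72  69  71  70  69  67  66  68  68
   48  52  48  47  -3]
 [ 69  70  69  70  68  67  70  69  68  67  68  67  73  70  68  66  67  69
   66  49  49  49  44]
 [ 69  67  68  65  65  68  69  71  75  79  74  75  73  74  76  77  69  69
   67  67  56  55  47]
 [ 70  69  67  68  68  67  74  76  75  79  83  84  85  75  75  76  75  68
   68  70  66  55  51]
 [ 66  68  69  66  70  73  74  76  85  82  83  80  83  83  84  76  73  76
   67  67  64  66  52]
 [ 69  70  67  68  72  74  73  85  99 100  99  99  98  85  84  80  76  74
   74  69  65  67  66]
 [ 73  66  71  69  74  76  82  99  98  99  97  99 100  98  81  84  83  74
   75  72  70  69  70]
 [ 68  66  68  70  75  84  81  98 100  88  82  81 102 102  83  85  84  75
   73  74  69  67  67]
 [ 69  67  70  67  76  90  97  96  96  83  81  84  99 101  96  82  83  8
[... 1323 characters left out ...]
77551  168.07142857]
 [267.28244275 178.79389313]]
[[  0   3   2   2   3   2   1   5   0   3  90  95  95  95]
 [  6   1   0  -1   4   3  73  72  71  70  85  86  88  88]
 [  2  -1  -1   6   1 101 104 106 100  73  78  80  81  82]
 [  1   2   2   3 103 102  98  99 102 102  72  77  73  74]
 [  0   4  71  75 102 103 104 102 103  99  86  73  74  72]
 [  1  72  80  89  91  95  95  97  98  96  85  89  78  73]
 [ 72  83  76  88  86  89  88  91  91  88  86  84  78  71]
 [ 73  77  78  82  87  87  87  87  86  86  84  81  79  71]
 [ 74  77  79  78  77  80  82  83  83  79  79  77  77  71]
 [ 76  72  74  77  79  81  78  78  78  77  78  71  70  73]
 [ 73  71  73  74  70  70  72  75  72  74  71  73  72  69]]
```

```bash
python3 - <<'E'
from h import *
T=np.load('top0.npz');S=np.load('side0.npz')
def cloud(n,d,box):
    x0,y0,x1,y1=box;vv,uu=np.mgrid[y0:y1,x0:x1];uv=np.c_[uu.ravel(),vv.ravel()]
    o,dd=ray(n,uv);return uv,o+dd*d[y0:y1,x0:x1].ravel()[:,None]
def circ(P):
    (c,r)=cv2.minEnclosingCircle(P[:,:2].astype('f4'));return c,r
uv,P=cloud('top',T['d'],(165,160,202,202))
c0=np.array([.531,.2065]);r=np.linalg.norm(P[:,:2]-c0,axis=1)
n=(P[:,2]>.092)&(P[:,2]<.12)&(r<.03);print('nut',n.sum(),P[n].mean(0),circ(P[n]))
h=(P[:,2]<.089)&(r<.011);print('hole',h.sum(),plane('top',uv[h].mean(0),.103), uv[h].mean(0))
f=(P[:,2]>.0795)&(r<.036);print('flange',f.sum(),circ(P[f]),P[f&~n][:,2].mean())
b=(P[:,2]>.0715)&(r<.048);print('boss',b.sum(),circ(P[b]))
# whole nut+hole centroid
q=n|h;print('nut filled', plane('top',uv[q].mean(0),.101), q.sum())
uv,P=cloud('side',S['d'],(255,165,285,192))
r=np.linalg.norm(P[:,:2]-c0,axis=1)
n=(P[:,2]>.097)&(P[:,2]<.112)&(r<.03);print('S nut',n.sum(),P[n].mean(0),plane('side',uv[n].mean(0),.103))
for nm,box,D,zl in(('top',(120,110,240,240),T['d'],(.064,.0715)),):
    uv,P=cloud(nm,D,box);k=(P[:,2]>.04)&(P[:,2]<.0795)&(np.linalg.norm(P[:,:2]-c0,axis=1)<.17)
    k&=np.linalg.norm(P[:,:2]-[.60,.16],axis=1)>.0
    M=np.zeros((420,560),'u1');M[uv[k,1],uv[k,0]]=255
    M=cv2.morphologyEx(M,cv2.MORPH_OPEN,np.ones((3,3)));cv2.imwrite('pics/hm.png',cv2.resize(M[110:240,120:240],None,fx=4,fy=4))
    kk,l,s,c=cv2.connectedComponentsWithStats(M);print(s[1:],c[1:])
    i=1+np.argmax(s[1:,4]);sel=l[uv[:,1],uv[:,0]]==i
    rect=cv2.minAreaRect(P[sel][:,:2].astype('f4'));print('house',rect)
    tw=(P[:,2]>.12)&(np.abs(P[:,0]-.6)<.08);
for nm,D,box in(('top',T['d'],(100,110,240,240)),('side',S['d'],(225,140,330,215))):
    uv,P=cloud(nm,D,box)
    t=(P[:,2]>.13)&(P[:,2]<.20);M=np.zeros((420,560),'u1');M[uv[t,1],uv[t,0]]=255
    kk,l,s,c=cv2.connectedComponentsWithStats(M)
    for i in range(1,kk):
        if s[i,4]>15: sel=l[uv[:,1],uv[:,0]]==i;print(nm,'tall',s[i],circ(P[sel]),P[sel][:,2].max(),P[sel].mean(0))
    t=(P[:,2]>.045)&(P[:,2]<.062);M=np.zeros((420,560),'u1');M[uv[t,1],uv[t,0]]=255
    kk,l,s,c=cv2.connectedComponentsWithStats(M)
    for i in range(1,kk):
        if s[i,4]>60: sel=l[uv[:,1],uv[:,0]]==i;print(nm,'55',s[i],circ(P[sel]),P[sel].mean(0))
E
```

```text
nut 155 [0.5340672  0.20888858 0.09871598] ((0.5350928902626038, 0.20864054560661316), 0.019979005679488182)
hole 21 [[0.53057952 0.20556488 0.103     ]] [180.9047619  179.14285714]
flange 456 ((0.5342136025428772, 0.2091549187898636), 0.029577219858765602) 0.083433755123573
boss 845 ((0.5361931920051575, 0.20906642079353333), 0.042066462337970734)
nut filled [[0.53323776 0.20801463 0.101     ]] 176
S nut 66 [0.53423776 0.20557065 0.10203157] [[0.533523 0.203696 0.103   ]]
[[ 196  120   26   23  473]
 [ 137  134   85   86 3086]
 [ 129  188   14   22  133]] [[208.15856237 131.29386892]
 [180.9860661  177.76571614]
 [137.31578947 199.70676692]]
house ((0.551557719707489, 0.2252817451953888), (0.18916764855384827, 0.13328127562999725), 40.5419921875)
top tall [143 139  20  19 297] ((0.5975121855735779, 0.2648407220840454), 0.021984221413731575) 0.16465431571016875 [0.59525375 0.26241073 0.14393645]
top tall [104 183  19  13 180] ((0.5016054511070251, 0.3477095663547516), 0.014269616454839706) 0.16636955142544552 [0.49997268 0.3443821  0.15666423]
top 55 [196 118  26  25 478] ((0.6671289
[... 342 characters left out ...]
043243 0.3402857  0.15211862]
side tall [272 145  14  15 123] ((0.5968104004859924, 0.2601390779018402), 0.022037329152226448) 0.16847223357412555 [0.59642399 0.25585058 0.14542912]
side 55 [297 140  23  12 142] ((0.8152515292167664, 0.4754418730735779), 0.05849960818886757) [0.80464575 0.46198779 0.05398534]
side 55 [235 172  18   7  78] ((0.49774616956710815, 0.3382003605365753), 0.031266968697309494) [0.49487244 0.32502936 0.05336602]
side 55 [241 176  60  28 458] ((0.554169237613678, 0.22245186567306519), 0.11319785565137863) [0.53583566 0.1737979  0.05344459]
side 55 [303 182  20  14 204] ((0.6656705737113953, 0.1488073468208313), 0.036542877554893494) [0.66620998 0.14490615 0.05483207]
```

View pics/hm.png

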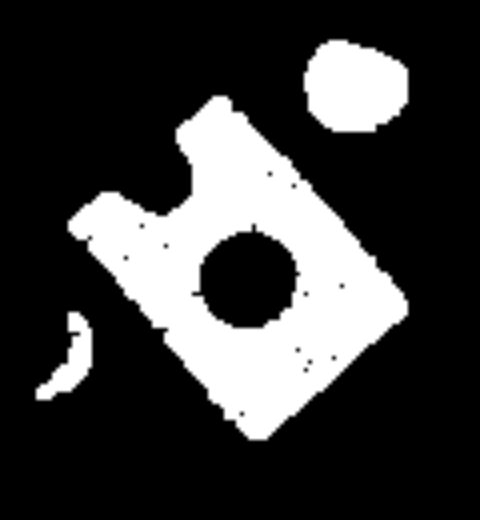

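```bash
python3 - <<'E'
from h import *
p=np.load('top0.npz')['p']
hsv=cv2.cvtColor(p,cv2.COLOR_RGB2HSV)
c=np.array([.5331,.2078])
w=plane('top',(175.5,170.3),.085)[0,:2]-c; y=plane('top',(194.3,171.8),.077)[0,:2]-c
for v in(w,y):print(np.degrees(np.arctan2(v[1],v[0])),np.linalg.norm(v))
def redm(p,box): return mask(p,(0,150,90),(8,255,255),box)|mask(p,(172,150,90),(180,255,255),box)
# dark/red key silhouette: fit line
P=plane('top',[[329.83,167.52],[347.65,209.96]],.077)[:,:2];v=P[0]-P[1];print('yaw',np.degrees(np.arctan2(v[1],v[0])),np.linalg.norm(v))
# blue
b=mask(p,(100,150,80),(130,255,255),(345,145,395,215));k,l,s,cc=cv2.connectedComponentsWithStats(b)
for i in range(1,k):
  if s[i,4]>8: print('blue',s[i],cc[i],plane('top',cc[i],.077))
m=redm(p,(315,145,360,225))
print(plane('top',[(325.5,158.2)],.077))
# rack cloud: key top points
d=np.load('top0.npz')['d'];vv,uu=np.mgrid[150:230,315:395];o,dd=ray('top',np.c_[uu.ravel(),vv.ravel()]);Q=o+dd*d[150:230,315:395].ravel()[:,None]
u=v/np.linalg.norm(v);nrm=np.array([-u[1],u[0]])
s=(Q[:,:2]-P[1])@u;t=(Q[:,:2]-P[1])@nrm
k=(Q[:,2]>.066)&(abs(t)<.02);print('key s range',np.percentile(s[k],[0,.5,1,99,99.5,100]),Q[k][:,2].max())
for a in np.arange(-.05,.14,.01):
  kk=k&(s>a)&(s<a+.01)
  if kk.sum()>3: print(round(a,3),kk.sum(),t[kk].mean().round(4),t[kk].min().round(4),t[kk].max().round(4),np.percentile(Q[kk,2],90).round(4))
E
```

```text
34.55822665494326 0.028376248013622343
-53.40717763516559 0.03450525835135422
yaw 20.344874388328137 0.11015233443400804
blue [354 153  13  20 114] [360.23684211 162.50877193] [[ 0.56934671 -0.21950931  0.077     ]]
blue [374 196   5   6  26] [376.03846154 198.30769231] [[ 0.48141195 -0.25296098  0.077     ]]
[[ 0.58119962 -0.13593755  0.077     ]]
key s range [-0.02608044 -0.02530513 -0.02450547  0.13519095  0.13576878  0.13810304] 0.08466230611364889
-0.03 21 -0.0006 -0.0088 0.0075 0.0794
-0.02 36 0.0001 -0.0102 0.0077 0.0796
-0.01 34 -0.0002 -0.01 0.0083 0.0809
0.0 36 0.0007 -0.0091 0.0092 0.0807
0.01 33 0.0003 -0.01 0.008 0.0799
0.02 33 0.0005 -0.0091 0.0079 0.0805
0.03 33 0.0007 -0.0092 0.0081 0.0797
0.04 33 0.0001 -0.0088 0.0076 0.08
0.05 32 0.0008 -0.0093 0.0083 0.0788
0.06 32 0.0006 -0.0096 0.008 0.0797
0.07 32 0.0008 -0.0086 0.0082 0.079
0.08 37 0.001 -0.0098 0.0102 0.0801
0.09 46 0.001 -0.0175 0.0165 0.0805
0.1 55 0.0 -0.0176 0.0166 0.0809
0.11 35 0.0008 -0.0108 0.0102 0.0812
0.12 34 0.0013 -0.0096 0.0104 0.081
0.13 27 0.002 -0.0084 0.0099 0.0816
```

```bash
cat >> h.py <<'E'
from scipy.spatial.transform import Rotation as R
def jaw(o):
    M=R.from_euler('xyz',o['eef_rot']).as_matrix();return M
def st():
    o=ctrl.get_obs();M=jaw(o);print('t',round(o['time_s'],2),'tcp',o['ee_pos'].round(4),'x',M[:,0].round(3),'jaw az',np.degrees(np.arctan2(M[1,1],M[0,1])).round(2),'F',o['force'].round(1),'M',o['moment'].round(2),'w',round(o['grip_width'],4),'q',o['qpos'].round(2));return o
E
python3 - <<'E'
from h import *
st()
E
```

```text
t 0.1 tcp [0.2355 0.4967 0.2049] x [-0.001 -0.001 -1.   ] jaw az 64.63 F [-0.3  0.1 -0. ] M [ 0.   -0.    0.02] w 0.094 q [ 1.06  0.3   1.52  0.    1.32 -0.07]
```

jog_arm(rows=[0.0108,-0.0278,0,0,0,1.92,0.3,0.0108,-0.0278,0,0,0,1.92,0.45,0.0108,-0.0278,0,0,0,1.92,0.45,0.0108,-0.0278,0,0,0,1.92,0.45,0.0108,-0.0278,0,0,0,1.92,0.45,0.0108,-0.0278,0,0,0,1.92,0.45,0.0108,-0.0278,0,0,0,1.92,0.45,0.0108,-0.0278,0,0,0,1.92,0.45], squeeze=40)

```text
time_s: 0.77
ee_pos: [0.3221, 0.2731, 0.2053]
eef_rot: [-2.31, 1.571, -2.483]
force: [0.6, -0.7, 0.0]
grip_width: 0.052
```

jog_arm(rows=[0.0108,-0.0278,0,0,0,1.92,0.45,0.0108,-0.0278,0,0,0,1.92,0.45,0.0108,-0.0278,0,0,0,1.92,0.45,0.0108,-0.0278,0,0,0,1.92,0.45,0.0108,-0.0278,0,0,0,1.92,0.45,0.0108,-0.0278,0,0,0,1.92,0.45,0.0108,-0.0278,0,0,0,1.92,0.45,0.0108,-0.0278,0,0,0,1.92,0.45])

```text
time_s: 1.43
ee_pos: [0.4086, 0.0506, 0.2054]
eef_rot: [-2.938, 1.571, -2.843]
force: [-0.3, 1.1, 0.7]
grip_width: 0.0519
```

jog_arm(rows=[0.0108,-0.0278,0,0,0,1.92,0.45,0.0108,-0.0278,0,0,0,1.92,0.45,0.0108,-0.0278,0,0,0,1.92,0.45,0.0108,-0.0278,0,0,0,1.92,0.45,0.0108,-0.0278,0,0,0,1.92,0.45,0.0108,-0.0278,0,0,0,1.92,0.45,0.0108,-0.0278,0,0,0,1.92,0.45,0.0108,-0.0278,0,0,0,1.92,0.45])

```text
time_s: 2.1
ee_pos: [0.495, -0.1717, 0.2051]
eef_rot: [2.334, 1.57, 2.697]
force: [0.6, -0.1, -0.1]
grip_width: 0.0518
```

```bash
python3 - <<'E'
from h import *
st()
for n in ['top','side']:
    p,d=ctrl.camera(n); np.savez(f'{n}1.npz',p=p,d=d); 
    b=(290,130,410,240) if n=='top' else (230,130,370,310)
    cv2.imwrite(f'pics/{n}1.png',cv2.resize(p[b[1]:b[3],b[0]:b[2],::-1],None,fx=4,fy=4,interpolation=cv2.INTER_CUBIC) if n=='top' else cv2.resize(p[b[1]:b[3],b[0]:b[2],::-1],None,fx=3.3,fy=3.3,interpolation=cv2.INTER_CUBIC))
st()
E
```

```text
t 2.1 tcp [ 0.495  -0.1717  0.2051] x [-0.001  0.    -1.   ] jaw az 110.8 F [ 0.6 -0.1 -0.1] M [ 0.07 -0.01  0.02] w 0.0518 q [-0.4   0.24  1.59  0.    1.31 -2.34]
t 2.2 tcp [ 0.4953 -0.1732  0.2046] x [-0.001  0.    -1.   ] jaw az 110.62 F [0.  1.1 0.9] M [ 0.13 -0.    0.01] w 0.0516 q [-0.41  0.24  1.59 -0.    1.3  -2.34]
```

View pics/side1.png

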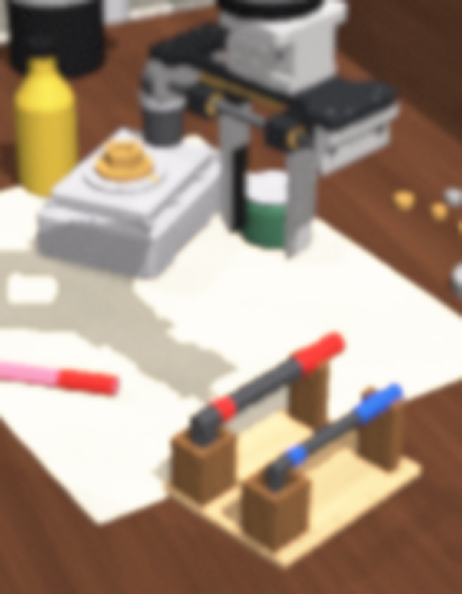

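View pics/top1.png

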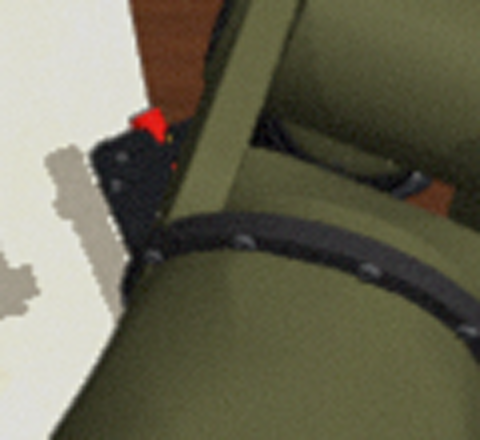

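```bash
python3 - <<'E'
from h import *
o=st();M=jaw(o);c=o['ee_pos']
print(proj('side',[c,c+M[:,1]*.026,c-M[:,1]*.026,c+M[:,1]*.040,c-M[:,1]*.040]))
p=np.load('side1.npz')['p'][:,:,::-1]
a=cv2.resize(p[160:215,280:345],None,fx=11,fy=11,interpolation=cv2.INTER_NEAREST);cv2.imwrite('pics/f1.png',a)
E
```

```text
t 2.2 tcp [ 0.4953 -0.1732  0.2046] x [-0.001  0.    -1.   ] jaw az 110.62 F [0.  1.1 0.9] M [ 0.13 -0.    0.01] w 0.0516 q [-0.41  0.24  1.59 -0.    1.3  -2.34]
[[309.0173261  203.40494106]
 [301.31145638 199.68670184]
 [316.93856008 207.22758493]
 [297.24842662 197.72639521]
 [321.29607723 209.33065432]]
```

View pics/f1.png

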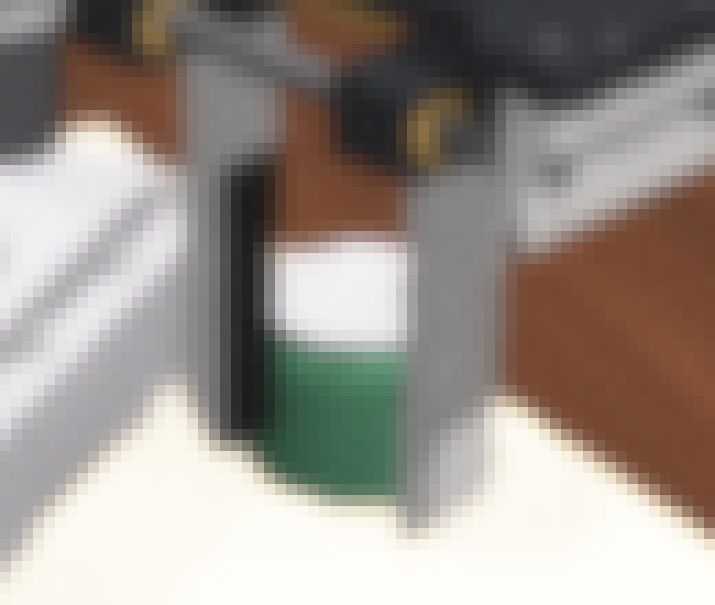

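jog_arm(rows=[0,0,-0.015,0,0,0,0.45,0,0,-0.02,0,0,0,0.45,0,0,-0.02,0,0,0,0.45,0,0,-0.02,0,0,0,0.45,0,0,-0.015,0,0,0,0.45,0,0,-0.01,0,0,0,0.45,0,0,0,0,0,0,0.45,0,0,0,0,0,0,0.45])

```text
time_s: 2.87
ee_pos: [0.4948, -0.17, 0.1057]
eef_rot: [2.393, 1.57, 2.755]
force: [0.1, -0.3, -0.3]
grip_width: 0.0515
```

```bash
python3 - <<'E'
from h import *
for n in ['side']:
    p,d=ctrl.camera(n)
    cv2.imwrite(f'pics/{n}2.png',cv2.resize(p[180:300,260:380,::-1],None,fx=5,fy=5,interpolation=cv2.INTER_CUBIC))
st()
E
```

```text
t 2.92 tcp [ 0.4952 -0.1702  0.1062] x [ 0.001 -0.    -1.   ] jaw az 110.71 F [ 1.  -0.3  0.1] M [ 0.07  0.02 -0.05] w 0.052 q [-0.4   0.35  1.7   0.    1.09 -2.33]
```

View pics/side2.png

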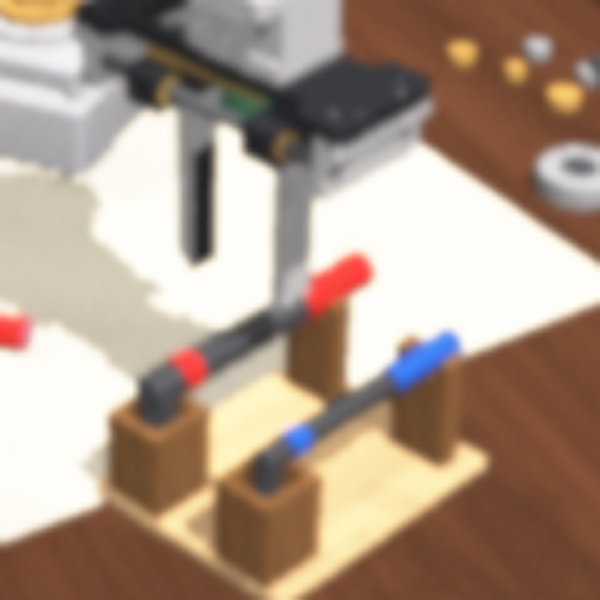

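jog_arm(rows=[0,0,-0.01,0,0,0,0.45,0,0,-0.015,0,0,0,0.45,0,0,-0.015,0,0,0,0.45,0,0,-0.0125,0,0,0,0.45,0,0,0,0,0,0,0.45,0,0,0,0,0,0,0.45])

```text
time_s: 3.42
ee_pos: [0.4948, -0.1702, 0.0529]
eef_rot: [2.406, 1.57, 2.768]
force: [-0.1, -0.7, 0.5]
grip_width: 0.0525
```

jog_arm(rows=[0,0,0,0,0,0,0.6,0,0,0,0,0,0,0.7,0,0,0,0,0,0,0.78,0,0,0,0,0,0,1,0,0,0,0,0,0,1,0,0,0,0,0,0,1,0,0,0,0,0,0,1,0,0,0,0,0,0,1])

```text
time_s: 4.08
ee_pos: [0.495, -0.1703, 0.0532]
eef_rot: [-0.824, 1.57, -0.463]
force: [-0.6, 0.5, 2.8]
grip_width: 0.0168
```

```bash
python3 - <<'E'
from h import *
st()
E
```

```text
t 4.08 tcp [ 0.495  -0.1703  0.0532] x [ 0. -0. -1.] jaw az 110.71 F [-0.6  0.5  2.8] M [0.1  0.09 0.06] w 0.0168 q [-0.4   0.42  1.74 -0.    0.98 -2.33]
```

jog_arm(rows=[0,0,0.008,0,0,0,1,0,0,0.012,0,0,0,1,0,0,0.015,0,0,0,1,0,0,0.02,0,0,0,1,0,0,0.025,0,0,0,1,0,0,0.025,0,0,0,1,0,0,0.02,0,0,0,1,0,0,0.005,0,0,0,1])

```text
time_s: 4.75
ee_pos: [0.4956, -0.1706, 0.1863]
eef_rot: [-0.761, 1.567, -0.4]
force: [-0.0, 1.0, -3.4]
grip_width: 0.0166
```

```bash
python3 - <<'E'
from h import *
st()
for n in ['side']:
    p,d=ctrl.camera(n); np.savez('side3.npz',p=p,d=d)
    cv2.imwrite(f'pics/{n}3.png',cv2.resize(p[160:300,250:380,::-1],None,fx=4.2,fy=4.2,interpolation=cv2.INTER_CUBIC))
st()
E
```

```text
t 4.75 tcp [ 0.4956 -0.1706  0.1863] x [ 0.004 -0.002 -1.   ] jaw az 110.71 F [-0.   1.  -3.4] M [ 0.04 -0.02  0.04] w 0.0166 q [-0.4   0.26  1.62  0.    1.26 -2.33]
t 4.8 tcp [ 0.4955 -0.1705  0.1853] x [ 0.003 -0.001 -1.   ] jaw az 110.71 F [ 0.5 -0.1 -3.5] M [-0.01 -0.07  0.06] w 0.0163 q [-0.4   0.26  1.62 -0.    1.26 -2.33]
```

View pics/side3.png

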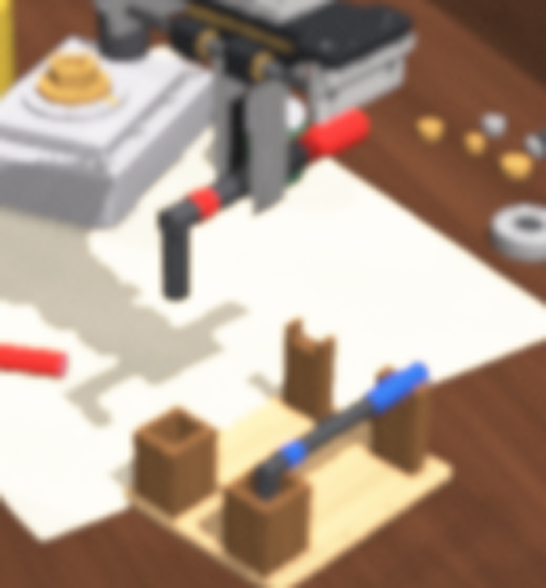

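jog_arm(rows=[0.0057,0.0218,0,0,0,-2.98,1,0.0057,0.0218,0,0,0,-2.98,1,0.0057,0.0218,0,0,0,-2.98,1,0.0057,0.0218,0,0,0,-2.98,1,0.0057,0.0218,0,0,0,-2.98,1,0.0057,0.0218,0,0,0,-2.98,1,0.0057,0.0218,0,0,0,-2.98,1,0.0057,0.0218,0,0,0,-2.98,1])

```text
time_s: 5.47
ee_pos: [0.5399, 0.0053, 0.1812]
eef_rot: [-3.134, 1.568, 3.092]
force: [0.3, -0.8, -3.9]
grip_width: 0.0167
```

jog_arm(rows=[0.0057,0.0218,0,0,0,-2.98,1,0.0057,0.0218,0,0,0,-2.98,1,0.0057,0.0218,0,0,0,-2.98,1,0.0057,0.0218,0,0,0,-2.98,1,0.0057,0.0218,0,0,0,-2.98,1,0.0057,0.0218,0,0,0,-2.98,1,0.0057,0.0218,0,0,0,-2.98,1,0.0062,0.0218,0,0,0,-2.98,1])

```text
time_s: 6.13
ee_pos: [0.5861, 0.1795, 0.1809]
eef_rot: [-2.418, 1.568, -2.892]
force: [0.9, -1.0, -4.3]
grip_width: 0.0166
```

jog_arm(rows=[0,0,-0.01,0,0,0,1,0,0,-0.015,0,0,0,1,0,0,0,0,0,0,1,0,0,0,0,0,0,1])

```text
time_s: 6.47
ee_pos: [0.5857, 0.1781, 0.1561]
eef_rot: [-2.411, 1.567, -2.882]
force: [0.8, 0.2, -3.6]
grip_width: 0.0165
```

```bash
python3 - <<'E'
from h import *
st()
p,d=ctrl.camera('top'); np.savez('top4.npz',p=p,d=d)
cv2.imwrite('pics/top4.png',cv2.resize(p[130:230,120:250,::-1],None,fx=5,fy=5,interpolation=cv2.INTER_CUBIC))
p,d=ctrl.camera('side'); np.savez('side4.npz',p=p,d=d)
cv2.imwrite('pics/side4.png',cv2.resize(p[120:210,230:330,::-1],None,fx=6,fy=6,interpolation=cv2.INTER_CUBIC))
st()
E
```

```text
t 6.47 tcp [0.5857 0.1781 0.1561] x [-0.003 -0.001 -1.   ] jaw az 63.03 F [ 0.8  0.2 -3.6] M [-0.07 -0.01  0.01] w 0.0165 q [ 0.24  0.48  1.39 -0.    1.28 -0.86]
t 6.57 tcp [0.5866 0.1782 0.1581] x [-0. -0. -1.] jaw az 63.01 F [ 0.5 -0.1 -4.1] M [-0.03 -0.06  0.03] w 0.0165 q [ 0.24  0.48  1.39 -0.    1.28 -0.86]
```

View pics/top4.png

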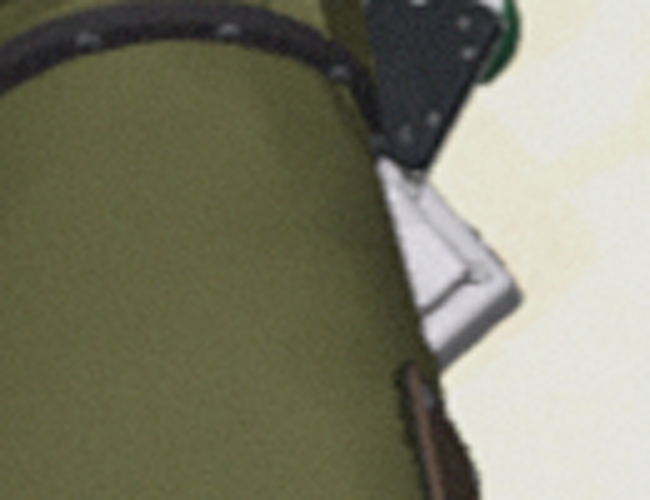

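View pics/side4.png

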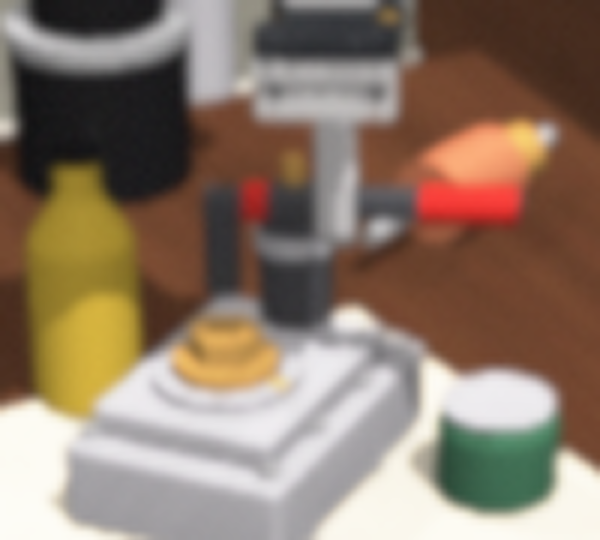

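```bash
python3 - <<'E'
from h import *
c=np.array([.5866,.1782]);u=np.array([np.cos(np.radians(-27)),np.sin(np.radians(-27))])
t=c-.0603*u;print(t)
print(proj('side',[[*t,.177],[*t,.125],[*t,.103],[*t,.085]]))
S=np.load('side4.npz');p=S['p'];hsv=cv2.cvtColor(p,cv2.COLOR_RGB2HSV);g=p.astype(int).sum(2)
for v in (156,158,160,162,164,166,168,169,170,171): print(v,g[v,258:276])
b=p[...,0].astype(int)-p[...,2]
for v in range(172,190): 
    r=np.where((b[v,256:285]>70))[0]+256
    print(v,r.min() if len(r) else 0,r.max() if len(r) else 0)
a=cv2.resize(p[160:195,250:295,::-1],None,fx=14,fy=14,interpolation=cv2.INTER_NEAREST);cv2.imwrite('pics/z4.png',a)
E
```

```text
[0.53287231 0.20557563]
[[266.06481331 153.14490465]
 [266.57617514 168.31254725]
 [266.78733288 174.5709676 ]
 [266.95786582 179.62328989]]
156 [233 234 235 227 220 201 170 156 158 154 152 168 190 210 218 197 171 156]
158 [230 229 229 230 225 205 169 152 155 157 155 172 202 240 263 249 212 192]
160 [230 226 230 231 224 207 175 150 154 154 155 172 203 237 277 315 329 335]
162 [243 238 234 232 230 207 175 155 155 155 154 165 199 217 231 249 283 317]
164 [243 242 238 238 230 214 177 155 155 153 151 167 195 216 208 176 159 173]
166 [243 244 242 237 231 210 182 159 148 152 153 169 201 223 215 180 151 145]
168 [212 226 227 227 220 209 186 186 199 215 222 237 251 256 233 190 155 151]
169 [179 193 197 192 192 199 211 247 289 314 327 338 338 323 285 215 160 147]
170 [158 169 170 168 180 209 266 332 388 414 421 426 423 409 358 261 176 151]
171 [153 161 160 167 204 263 336 397 432 445 452 454 452 447 401 295 195 153]
172 0 0
173 0 0
174 262 271
175 262 272
176 262 273
177 261 274
178 259 275
179 259 275
180 259 275
181 259 275
182 260 275
183 262 275
184 265 270
185 0 0
186 0 0
187 0 0
188 0 0
189 0 0
```

View pics/z4.png

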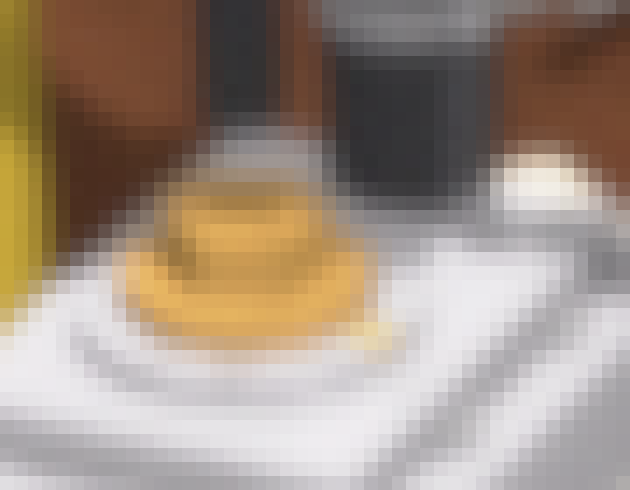

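```bash
python3 - <<'E'
from h import *
a=np.radians(np.arange(0,360,3));
for y in (.203,.206,.209):
  c=np.array([.5335,y]);q=proj('side',np.c_[c[0]+.029*np.cos(a),c[1]+.029*np.sin(a),a*0+.085])
  q2=proj('side',np.c_[c[0]+.029*np.cos(a),c[1]+.029*np.sin(a),a*0+.077])
  print(y,q.min(0),q.max(0),'low',q2.max(0))
S=np.load('side0.npz')['p'].astype(int)
for cc in (265,267,269): print(S[166:190,cc,0]-S[166:190,cc,2], S[183:190,cc].sum(1))
E
```

```text
0.203 [258.35841831 175.82771879] [276.51647797 184.14579257] low [276.56618541 186.39855254]
0.206 [258.02368462 175.45059177] [276.15376365 183.74335734] low [276.20436357 185.99369638]
0.209 [257.68998009 175.07460639] [275.79216243 183.34217889] low [275.84364896 185.5901008 ]
[ 65  63  50  32  20  29  56  93 118 128 130 125 114 111 116 127 130 117
  74  31   9   1   0  -1] [460 477 561 616 589 578 637]
[ 68  59  34  14   6  13  47  92 114 127 131 126 116 112 117 127 129 119
  81  35  10   1   0  -1] [461 476 552 611 595 582 637]
[ 66  64  47  22  10  22  51  90 111 122 127 121 113 109 115 124 129 116
  75  29   6   0   0  -2] [466 504 592 640 614 593 641]
```

jog_arm(rows=[0.0006,0.0005,-0.006,0,0,0,1,0,0,-0.006,0,0,0,1,0,0,-0.004,0,0,0,1,0,0,-0.003,0,0,0,1,0,0,-0.002,0,0,0,1,0,0,-0.002,0,0,0,1,0,0,-0.001,0,0,0,1])

```text
time_s: 7.15
ee_pos: [0.5874, 0.1792, 0.1341]
eef_rot: [0.944, 1.57, 0.473]
force: [0.8, 0.4, -0.4]
grip_width: 0.0169
```

```bash
python3 - <<'E'
from h import *
st()
E
```

```text
t 7.15 tcp [0.5874 0.1792 0.1341] x [ 0.001  0.    -1.   ] jaw az 63.03 F [ 0.8  0.4 -0.4] M [ 0.24 -0.04 -0.08] w 0.0169 q [ 0.24  0.5   1.41  0.    1.23 -0.86]
```

jog_arm(rows=[0,0,-0.001,0,0,0,1,0,0,-0.001,0,0,0,1,0,0,-0.001,0,0,0,1,0,0,0,0,0,0,1])

```text
time_s: 7.48
ee_pos: [0.5877, 0.1792, 0.1316]
eef_rot: [0.756, 1.569, 0.285]
force: [3.7, 1.6, 2.4]
grip_width: 0.0165
```

```bash
python3 - <<'E'
from h import *
st()
p,d=ctrl.camera('side')
cv2.imwrite('pics/side5.png',cv2.resize(p[120:210,230:330,::-1],None,fx=6,fy=6,interpolation=cv2.INTER_CUBIC))
E
```

```text
t 7.48 tcp [0.5877 0.1792 0.1316] x [ 0.002  0.001 -1.   ] jaw az 63.02 F [3.7 1.6 2.4] M [ 0.51 -0.46 -0.15] w 0.0165 q [ 0.24  0.51  1.41  0.    1.22 -0.86]
```

View pics/side5.png

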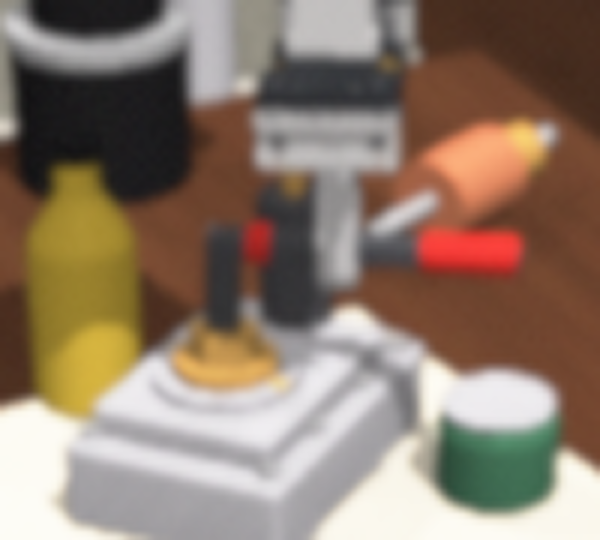

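jog_arm(rows=[0.0008,0.0005,0,0,0,0,1,0,0,-0.001,0,0,0,1,0,0,-0.001,0,0,0,1,0,0,0,0,0,0,1])

```text
time_s: 7.87
ee_pos: [0.5876, 0.1797, 0.1281]
eef_rot: [-2.812, 1.57, 3.0]
force: [2.0, 3.5, -2.9]
grip_width: 0.0167
```

```bash
python3 - <<'E'
from h import *
st()
E
```

```text
t 7.87 tcp [0.5876 0.1797 0.1281] x [-0.001  0.    -1.   ] jaw az 63.03 F [ 2.   3.5 -2.9] M [ 0.81 -0.47 -0.21] w 0.0167 q [ 0.24  0.51  1.41  0.    1.22 -0.86]
```

jog_arm(rows=[0.0003,0.0007,-0.001,0,0,0,1,0,0,-0.0015,0,0,0,1,0,0,-0.0015,0,0,0,1,0,0,0,0,0,0,1])

```text
time_s: 8.2
ee_pos: [0.5879, 0.1802, 0.1243]
eef_rot: [-2.466, 1.57, -2.937]
force: [0.1, 2.7, -4.2]
grip_width: 0.0165
```

```bash
python3 - <<'E'
from h import *
st()
E
```

```text
t 8.2 tcp [0.5879 0.1802 0.1243] x [-0.001 -0.    -1.   ] jaw az 63.03 F [ 0.1  2.7 -4.2] M [ 0.61 -0.   -0.14] w 0.0165 q [ 0.24  0.52  1.41  0.    1.21 -0.86]
```

jog_arm(rows=[0,0.0006,-0.0015,0,0,0,1,0,0,-0.0015,0,0,0,1,0,0,-0.0015,0,0,0,1,0,0,-0.0005,0,0,0,1,0,0,0,0,0,0,1])

```text
time_s: 8.62
ee_pos: [0.5881, 0.1808, 0.1196]
eef_rot: [-2.302, 1.57, -2.773]
force: [-0.1, 0.9, -3.7]
grip_width: 0.0163
```

```bash
python3 - <<'E'
from h import *
st()
E
```

```text
t 8.62 tcp [0.5881 0.1808 0.1196] x [-0.001 -0.    -1.   ] jaw az 63.03 F [-0.1  0.9 -3.7] M [ 0.14 -0.09 -0.07] w 0.0163 q [ 0.24  0.52  1.42 -0.    1.2  -0.86]
```

jog_arm(rows=[0,0.0002,-0.001,0,0,0,1,0,0,-0.001,0,0,0,1,0,0,-0.0005,0,0,0,1,0,0,0,0,0,0,1,0,0,0,0,0,0,1])

```text
time_s: 9.03
ee_pos: [0.5882, 0.181, 0.1174]
eef_rot: [-2.209, 1.571, -2.68]
force: [-0.3, -0.0, -3.9]
grip_width: 0.0166
```

```bash
python3 - <<'E'
from h import *
st()
E
```

```text
t 9.03 tcp [0.5882 0.181  0.1174] x [-0. -0. -1.] jaw az 63.03 F [-0.3 -0.  -3.9] M [-0.04 -0.02  0.03] w 0.0166 q [ 0.24  0.52  1.42 -0.    1.2  -0.86]
```

jog_arm(rows=[0,0,-0.001,0,0,0,1,0,0,-0.001,0,0,0,1,0,0,0,0,0,0,1,0,0,0,0,0,0,1])

```text
time_s: 9.37
ee_pos: [0.5888, 0.1809, 0.1161]
eef_rot: [0.541, 1.569, 0.07]
force: [2.4, -2.2, 3.2]
grip_width: 0.0162
```

```bash
python3 - <<'E'
from h import *
st()
p,d=ctrl.camera('side');np.savez('side6.npz',p=p,d=d)
cv2.imwrite('pics/side6.png',cv2.resize(p[120:210,230:330,::-1],None,fx=6,fy=6,interpolation=cv2.INTER_CUBIC))
E
```

```text
t 9.37 tcp [0.5888 0.1809 0.1161] x [ 0.002  0.    -1.   ] jaw az 63.02 F [ 2.4 -2.2  3.2] M [-0.29 -0.34  0.05] w 0.0162 q [ 0.24  0.53  1.42 -0.    1.2  -0.86]
```

View pics/side6.png

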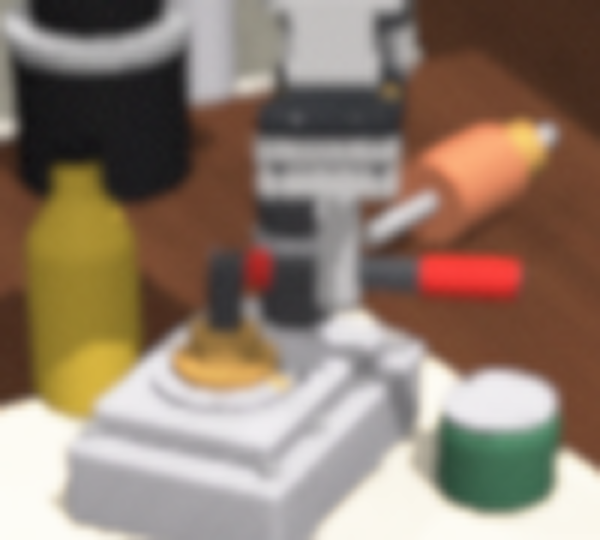

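```bash
cat > arc.py <<'E'
import numpy as np
def arc(a0,step,n,r=.0603):
    a=np.radians(a0+step*np.arange(n+1));P=np.round(r*np.c_[np.cos(a),np.sin(a)],4);return np.diff(P,axis=0).round(4)
E
python3 - <<'E'
from arc import arc
for i,r in enumerate(arc(-27,-2,49)): print(i+1,-27-2*(i+1),r)
E
```

```text
1 -29 [-0.001  -0.0018]
2 -31 [-0.001  -0.0019]
3 -33 [-0.0011 -0.0017]
4 -35 [-0.0012 -0.0018]
5 -37 [-0.0012 -0.0017]
6 -39 [-0.0013 -0.0016]
7 -41 [-0.0014 -0.0017]
8 -43 [-0.0014 -0.0015]
9 -45 [-0.0015 -0.0015]
10 -47 [-0.0015 -0.0015]
11 -49 [-0.0015 -0.0014]
12 -51 [-0.0017 -0.0014]
13 -53 [-0.0016 -0.0013]
14 -55 [-0.0017 -0.0012]
15 -57 [-0.0018 -0.0012]
16 -59 [-0.0017 -0.0011]
17 -61 [-0.0019 -0.001 ]
18 -63 [-0.0018 -0.001 ]
19 -65 [-0.0019 -0.001 ]
20 -67 [-0.0019 -0.0008]
21 -69 [-0.002  -0.0008]
22 -71 [-0.002  -0.0007]
23 -73 [-0.002  -0.0007]
24 -75 [-0.002  -0.0005]
25 -77 [-0.002  -0.0006]
26 -79 [-0.0021 -0.0004]
27 -81 [-0.0021 -0.0004]
28 -83 [-0.0021 -0.0003]
29 -85 [-0.002  -0.0002]
30 -87 [-0.0021 -0.0001]
31 -89 [-0.0021 -0.0001]
32 -91 [-0.0022  0.    ]
33 -93 [-0.0021  0.0001]
34 -95 [-0.0021  0.0001]
35 -97 [-0.002   0.0002]
36 -99 [-0.0021  0.0003]
37 -101 [-0.0021  0.0004]
38 -103 [-0.0021  0.0004]
39 -105 [-0.002   0.0006]
40 -107 [-0.002   0.0005]
41 -109 [-0.002   0.0007]
42 -111 [-0.002   0.0007]
43 -113 [-0.002   0.0008]
44 -115 [-0.0019  0.0008]
45 -117 [-0.0019  0.001 ]
46 -119 [-0.0018  0.001 ]
47 -121 [-0.0019  0.001 ]
48 -123 [-0.0017  0.0011]
49 -125 [-0.0018  0.0012]
```

jog_arm(rows=[-0.001,-0.0018,0,0,0,-2,1,-0.001,-0.0019,0,0,0,-2,1,-0.0011,-0.0017,0,0,0,-2,1,-0.0012,-0.0018,0,0,0,-2,1,-0.0012,-0.0017,0,0,0,-2,1,-0.0013,-0.0016,0,0,0,-2,1,-0.0014,-0.0017,0,0,0,-2,1,-0.0014,-0.0015,0,0,0,-2,1], squeeze=55)

```text
time_s: 10.08
ee_pos: [0.5791, 0.1675, 0.1161]
eef_rot: [1.088, 1.569, 0.336]
force: [3.1, -0.2, 2.0]
grip_width: 0.0161
```

```bash
python3 - <<'E'
from h import *
st()
E
```

```text
t 10.08 tcp [0.5791 0.1675 0.1161] x [ 0.002  0.001 -1.   ] jaw az 46.94 F [ 3.1 -0.2  2. ] M [-0.02 -0.5   0.16] w 0.0161 q [ 0.22  0.5   1.46  0.    1.18 -0.6 ]
```

jog_arm(rows=[-0.0015,-0.0015,0,0,0,-2,1,-0.0015,-0.0015,0,0,0,-2,1,-0.0015,-0.0014,0,0,0,-2,1,-0.0017,-0.0014,0,0,0,-2,1,-0.0016,-0.0013,0,0,0,-2,1,-0.0017,-0.0012,0,0,0,-2,1,-0.0018,-0.0012,0,0,0,-2,1,-0.0017,-0.0011,0,0,0,-2,1])

```text
time_s: 10.75
ee_pos: [0.5659, 0.1568, 0.116]
eef_rot: [1.29, 1.57, 0.26]
force: [2.1, -1.0, 3.2]
grip_width: 0.0163
```

```bash
python3 - <<'E'
from h import *
st()
E
```

```text
t 10.75 tcp [0.5659 0.1568 0.116 ] x [ 0.001  0.    -1.   ] jaw az 30.94 F [ 2.1 -1.   3.2] M [-0.07 -0.18  0.21] w 0.0163 q [ 0.21  0.47  1.51  0.    1.17 -0.33]
```

Forces are low and the key is still pressed on the floor, so I'll continue.

jog_arm(rows=[-0.0019,-0.001,0,0,0,-2,1,-0.0018,-0.001,0,0,0,-2,1,-0.0019,-0.001,0,0,0,-2,1,-0.0019,-0.0008,0,0,0,-2,1,-0.002,-0.0008,0,0,0,-2,1,-0.002,-0.0007,0,0,0,-2,1,-0.002,-0.0007,0,0,0,-2,1,-0.002,-0.0005,0,0,0,-2,1])

```text
time_s: 11.42
ee_pos: [0.5502, 0.1502, 0.1159]
eef_rot: [1.372, 1.57, 0.062]
force: [0.7, -1.7, 2.8]
grip_width: 0.0166
```

```bash
python3 - <<'E'
from h import *
st()
E
```

```text
t 11.42 tcp [0.5502 0.1502 0.1159] x [ 0.001  0.    -1.   ] jaw az 14.95 F [ 0.7 -1.7  2.8] M [-0.32  0.03  0.21] w 0.0166 q [ 0.2   0.43  1.56 -0.    1.15 -0.06]
```

jog_arm(rows=[-0.002,-0.0006,0,0,0,-2,1,-0.0021,-0.0004,0,0,0,-2,1,-0.0021,-0.0004,0,0,0,-2,1,-0.0021,-0.0003,0,0,0,-2,1,-0.002,-0.0002,0,0,0,-2,1,-0.0021,-0.0001,0,0,0,-2,1,-0.0021,-0.0001,0,0,0,-2,1,-0.0022,0,0,0,0,-2,1])

```text
time_s: 12.08
ee_pos: [0.5334, 0.1481, 0.1159]
eef_rot: [1.119, 1.57, -0.47]
force: [0.2, -3.4, 3.5]
grip_width: 0.0163
```

```bash
python3 - <<'E'
from h import *
st()
p,d=ctrl.camera('side');np.savez('side7.npz',p=p,d=d)
cv2.imwrite('pics/side7.png',cv2.resize(p[120:210,230:330,::-1],None,fx=6,fy=6,interpolation=cv2.INTER_CUBIC))
E
```

```text
t 12.08 tcp [0.5334 0.1481 0.1159] x [ 0. -0. -1.] jaw az -1.05 F [ 0.2 -3.4  3.5] M [-0.31  0.15  0.25] w 0.0163 q [ 0.2   0.4   1.61 -0.    1.13  0.22]
```

View pics/side7.png

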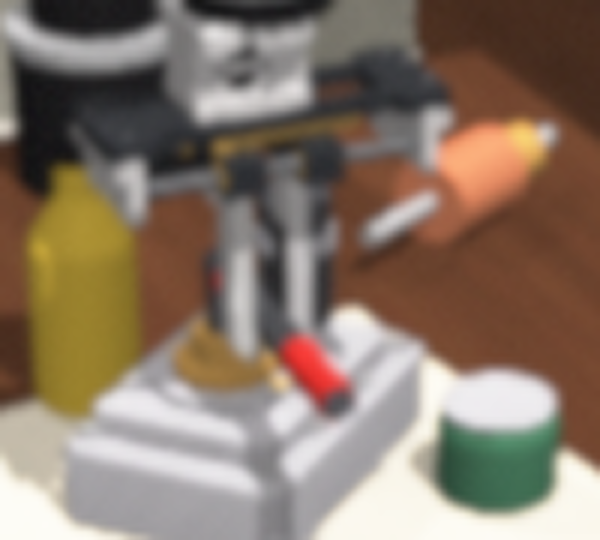

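jog_arm(rows=[-0.0021,0.0001,0,0,0,-2,1,-0.0021,0.0001,0,0,0,-2,1,-0.002,0.0002,0,0,0,-2,1,-0.0021,0.0003,0,0,0,-2,1,-0.0021,0.0004,0,0,0,-2,1,-0.0021,0.0004,0,0,0,-2,1,-0.002,0.0006,0,0,0,-2,1,-0.002,0.0005,0,0,0,-2,1])

```text
time_s: 12.8
ee_pos: [0.5167, 0.1506, 0.1158]
eef_rot: [-0.335, 1.57, -2.202]
force: [-1.8, -2.7, 4.8]
grip_width: 0.0163
```

```bash
python3 - <<'E'
from h import *
st()
E
```

```text
t 12.8 tcp [0.5167 0.1506 0.1158] x [-0. -0. -1.] jaw az -17.0 F [-1.8 -2.7  4.8] M [-0.46  0.55  0.37] w 0.0163 q [ 0.22  0.37  1.65 -0.    1.12  0.51]
```

jog_arm(rows=[-0.002,0.0007,0,0,0,-2,1,-0.002,0.0007,0,0,0,-2,1,-0.002,0.0008,0,0,0,-2,1,-0.0019,0.0008,0,0,0,-2,1])

```text
time_s: 13.13
ee_pos: [0.5087, 0.1536, 0.1158]
eef_rot: [-0.507, 1.57, -2.514]
force: [-3.2, -4.2, 5.9]
grip_width: 0.0164
```

```bash
python3 - <<'E'
from h import *
o=st()
E
```

```text
t 13.13 tcp [0.5087 0.1536 0.1158] x [-0.001 -0.    -1.   ] jaw az -25.0 F [-3.2 -4.2  5.9] M [-0.52  0.68  0.38] w 0.0164 q [ 0.22  0.35  1.67 -0.    1.12  0.66]
```

jog_arm(rows=[-0.0019,0.001,0,0,0,-2,1,-0.0018,0.001,0,0,0,-2,1])

```text
time_s: 13.3
ee_pos: [0.5049, 0.1556, 0.1158]
eef_rot: [-0.449, 1.57, -2.526]
force: [-5.0, -6.0, 7.2]
grip_width: 0.0161
```

```bash
python3 - <<'E'
from h import *
o=st();r=o['ee_pos']-np.array([.5344,.2084,0]);print(np.cross(r,o['force'])[2]+o['moment'][2])
E
```

```text
t 13.3 tcp [0.5049 0.1556 0.1158] x [-0.001 -0.001 -1.   ] jaw az -28.99 F [-5.  -6.   7.2] M [-0.67  0.91  0.32] w 0.0161 q [ 0.23  0.35  1.68 -0.    1.12  0.74]
0.23606249374540642
```

jog_arm(rows=[-0.0019,0.001,0,0,0,-2,1,0,0,0,0,0,0,1])

```text
time_s: 13.47
ee_pos: [0.5029, 0.1567, 0.1158]
eef_rot: [-0.558, 1.57, -2.67]
force: [-4.1, -3.9, 7.9]
grip_width: 0.0163
```

```bash
python3 - <<'E'
from h import *
o=st();r=o['ee_pos']-np.array([.5344,.2084,0]);print(np.cross(r,o['force'])[2]+o['moment'][2])
E
```

```text
t 13.47 tcp [0.5029 0.1567 0.1158] x [-0.001 -0.    -1.   ] jaw az -31.02 F [-4.1 -3.9  7.9] M [-0.58  0.95  0.32] w 0.0163 q [ 0.23  0.34  1.69 -0.    1.11  0.77]
0.2288497958493709
```

jog_arm(rows=[-0.0017,0.0011,0,0,0,-2,1,0,0,0,0,0,0,1])

```text
time_s: 13.63
ee_pos: [0.5011, 0.1578, 0.1158]
eef_rot: [-0.561, 1.57, -2.708]
force: [-5.6, -5.4, 7.9]
grip_width: 0.0166
```

```bash
python3 - <<'E'
from h import *
o=st();r=o['ee_pos']-np.array([.5344,.2084,0]);print(np.cross(r,o['force'])[2]+o['moment'][2])
p,d=ctrl.camera('side');np.savez('side8.npz',p=p,d=d)
cv2.imwrite('pics/side8.png',cv2.resize(p[120:210,230:330,::-1],None,fx=6,fy=6,interpolation=cv2.INTER_CUBIC))
E
```

```text
t 13.63 tcp [0.5011 0.1578 0.1158] x [-0.001 -0.001 -1.   ] jaw az -33.0 F [-5.6 -5.4  7.9] M [-0.62  1.07  0.33] w 0.0166 q [ 0.24  0.34  1.69 -0.    1.11  0.81]
0.2264376212579147
```

View pics/side8.png

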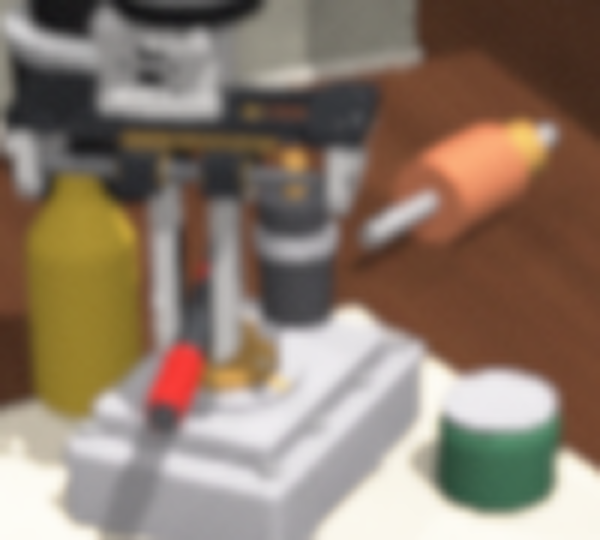

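jog_arm(rows=[-0.0018,0.0012,0,0,0,-2,1,0,0,0,0,0,0,1])

```text
time_s: 13.85
ee_pos: [0.4993, 0.159, 0.1158]
eef_rot: [-0.549, 1.57, -2.731]
force: [-5.3, -5.0, 8.0]
grip_width: 0.0164
```

```bash
python3 - <<'E'
from h import *
o=st();r=o['ee_pos']-np.array([.5344,.2084,0]);print(np.cross(r,o['force'])[2]+o['moment'][2])
E
```

```text
t 13.85 tcp [0.4993 0.159  0.1158] x [-0.001 -0.001 -1.   ] jaw az -35.0 F [-5.3 -5.   8. ] M [-0.6   1.02  0.29] w 0.0164 q [ 0.24  0.34  1.69 -0.    1.11  0.85]
0.2014352396125591
```

jog_arm(rows=[-0.0017,0.0012,0,0,0,-2,1,0,0,0,0,0,0,1])

```text
time_s: 14.02
ee_pos: [0.4976, 0.1602, 0.1158]
eef_rot: [-0.567, 1.569, -2.784]
force: [-5.2, -4.9, 8.1]
grip_width: 0.0164
```

```bash
python3 - <<'E'
from h import *
o=st();r=o['ee_pos']-np.array([.5344,.2084,0]);print(np.cross(r,o['force'])[2]+o['moment'][2])
E
```

```text
t 14.02 tcp [0.4976 0.1602 0.1158] x [-0.001 -0.    -1.   ] jaw az -37.0 F [-5.2 -4.9  8.1] M [-0.53  1.11  0.34] w 0.0164 q [ 0.24  0.33  1.7  -0.    1.11  0.89]
0.271076392452694
```

jog_arm(rows=[-0.0016,0.0013,0,0,0,-2,1,0,0,0,0,0,0,1])

```text
time_s: 14.18
ee_pos: [0.4959, 0.1615, 0.1158]
eef_rot: [-0.552, 1.569, -2.804]
force: [-6.2, -4.7, 8.2]
grip_width: 0.0163
```

```bash
python3 - <<'E'
from h import *
o=st();r=o['ee_pos']-np.array([.5344,.2084,0]);print(np.cross(r,o['force'])[2]+o['moment'][2])
p,d=ctrl.camera('side');np.savez('side9.npz',p=p,d=d)
cv2.imwrite('pics/side9.png',cv2.resize(p[160:205,240:300,::-1],None,fx=12,fy=12,interpolation=cv2.INTER_CUBIC))
p,d=ctrl.camera('top')
cv2.imwrite('pics/top9.png',cv2.resize(p[130:230,120:250,::-1],None,fx=5,fy=5,interpolation=cv2.INTER_CUBIC))
E
```

```text
t 14.18 tcp [0.4959 0.1615 0.1158] x [-0.001 -0.    -1.   ] jaw az -39.0 F [-6.2 -4.7  8.2] M [-0.61  1.22  0.37] w 0.0163 q [ 0.24  0.33  1.7  -0.    1.11  0.93]
0.26174100011811346
```

View pics/side9.png

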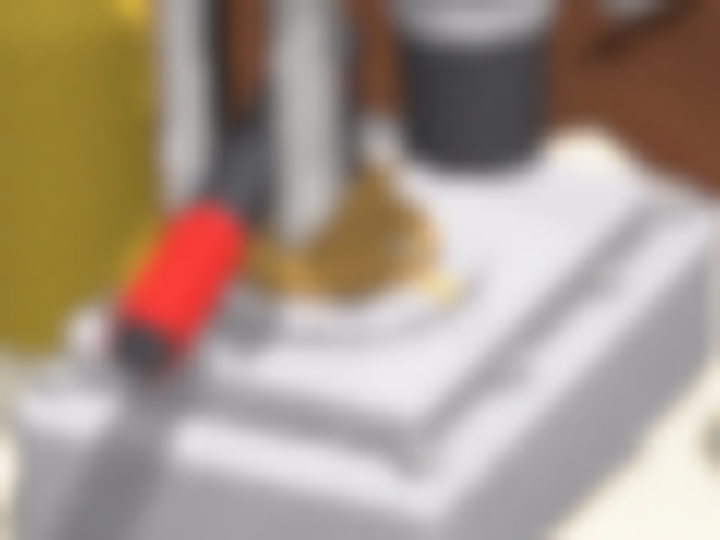

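View pics/top9.png

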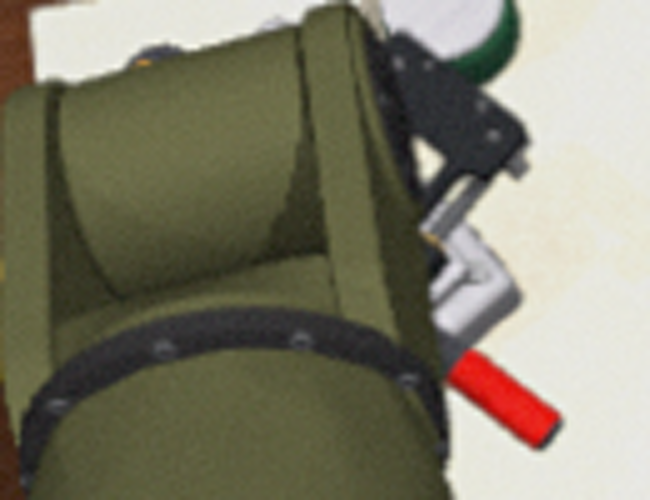

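```bash
python3 - <<'E'
from h import *
p=np.load('side9.npz')['p']
for v in range(174,188): print(v,[tuple(int(c) for c in p[v,u]) for u in range(270,281)])
c=np.array([.5343,.2075])
for az in range(-60,0,10):
    a=np.radians(az);print(az,proj('side',[[c[0]+.024*np.cos(a),c[1]+.024*np.sin(a),.085]]),proj('side',[[c[0]+.0345*np.cos(a),c[1]+.0345*np.sin(a),.077]]))
cv2.imwrite('pics/z9.png',cv2.resize(p[168:192,255:290,::-1],None,fx=20,fy=20,interpolation=cv2.INTER_NEAREST))
E
```

```text
174 [(130, 106, 77), (155, 129, 97), (174, 152, 130), (185, 173, 164), (186, 180, 180), (170, 166, 169), (148, 145, 150), (137, 134, 138), (134, 132, 135), (133, 131, 135), (134, 131, 134)]
175 [(137, 108, 66), (149, 118, 76), (167, 143, 115), (192, 177, 164), (210, 202, 200), (212, 206, 208), (205, 200, 204), (200, 196, 201), (198, 194, 199), (196, 192, 197), (195, 191, 196)]
176 [(142, 109, 62), (144, 112, 66), (155, 127, 92), (177, 156, 135), (200, 186, 175), (218, 209, 206), (225, 221, 223), (228, 225, 228), (228, 225, 229), (227, 225, 228), (225, 223, 226)]
177 [(140, 108, 59), (139, 107, 60), (143, 113, 69), (157, 129, 93), (180, 156, 130), (208, 191, 177), (227, 221, 219), (233, 230, 231), (234, 231, 234), (234, 231, 235), (233, 230, 234)]
178 [(138, 106, 58), (137, 105, 57), (139, 108, 61), (151, 120, 73), (171, 139, 97), (201, 175, 145), (225, 213, 199), (233, 228, 228), (234, 231, 234), (234, 232, 235), (234, 232, 235)]
179 [(139, 106, 58), (138, 107, 61), (141, 113, 70), (154, 126, 84), (178, 145, 99), (205, 173, 131), (223, 203, 182), (230, 225, 222), (233, 231, 233), (23
[... 1237 characters left out ...]
217), (211, 208, 211), (207, 204, 207), (207, 203, 204), (210, 206, 207), (219, 216, 219), (225, 223, 226), (229, 227, 230)]
187 [(207, 204, 209), (212, 209, 214), (213, 209, 214), (209, 206, 210), (207, 203, 208), (211, 208, 213), (219, 216, 220), (223, 220, 223), (226, 224, 227), (228, 226, 229), (226, 224, 227)]
-60 [[273.08678657 181.27113754]] [[275.76757335 184.39175443]]
-50 [[273.79515325 180.74737409]] [[276.7783313  183.63005092]]
-40 [[274.29785951 180.18123135]] [[277.49113636 182.80809726]]
-30 [[274.58075189 179.59038492]] [[277.88666931 181.95184316]]
-20 [[274.63666081 178.99304658]] [[277.95586544 181.08782923]]
-10 [[274.46544278 178.40738197]] [[277.699823   180.24232454]]
```

View pics/z9.png

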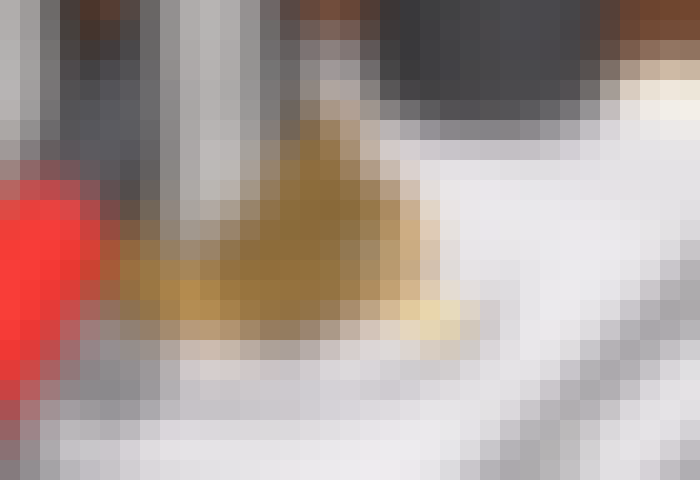

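jog_arm(rows=[-0.0016,0.0014,0,0,0,-2,1,-0.0016,0.0014,0,0,0,-2,1,0,0,0,0,0,0,1])

```text
time_s: 14.53
ee_pos: [0.4929, 0.1642, 0.1159]
eef_rot: [-0.192, 1.57, -2.513]
force: [-5.7, -5.8, 9.3]
grip_width: 0.0162
```

```bash
python3 - <<'E'
from h import *
o=st();r=o['ee_pos']-np.array([.5344,.2084,0]);print(np.cross(r,o['force'])[2]+o['moment'][2])
p,d=ctrl.camera('side');np.savez('side10.npz',p=p,d=d)
cv2.imwrite('pics/z10.png',cv2.resize(p[168:192,255:290,::-1],None,fx=20,fy=20,interpolation=cv2.INTER_NEAREST))
E
```

```text
t 14.53 tcp [0.4929 0.1642 0.1159] x [-0.001 -0.001 -1.   ] jaw az -43.01 F [-5.7 -5.8  9.3] M [-0.81  1.13  0.46] w 0.0162 q [ 0.25  0.33  1.71 -0.    1.11  1.  ]
0.44484781125854167
```

View pics/z10.png

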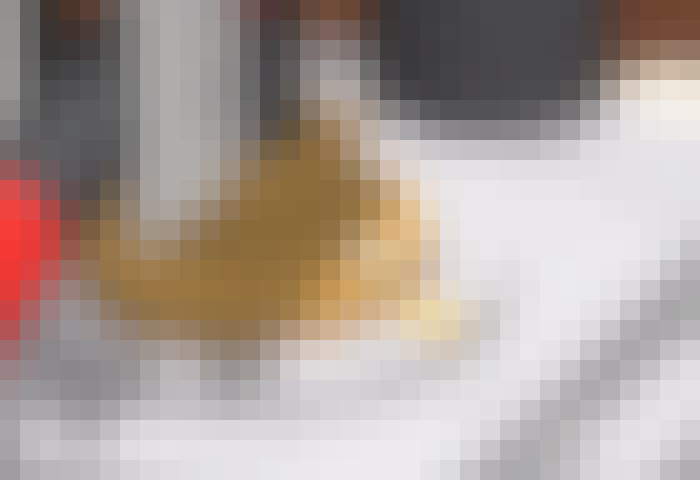

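jog_arm(rows=[-0.0015,0.0014,0,0,0,-2,1,0,0,0,0,0,0,1])

```text
time_s: 14.75
ee_pos: [0.4915, 0.1656, 0.1159]
eef_rot: [0.002, 1.57, -2.353]
force: [-6.1, -5.5, 8.0]
grip_width: 0.016
```

```bash
python3 - <<'E'
from h import *
o=st();r=o['ee_pos']-np.array([.5344,.2084,0]);print(np.cross(r,o['force'])[2]+o['moment'][2])
E
```

```text
t 14.75 tcp [0.4915 0.1656 0.1159] x [-0.001 -0.001 -1.   ] jaw az -44.99 F [-6.1 -5.5  8. ] M [-0.91  0.97  0.53] w 0.016 q [ 0.25  0.33  1.71 -0.    1.11  1.04]
0.5003570501166456
```

jog_arm(rows=[-0.0014,0.0015,0,0,0,-2,1,-0.0014,0.0015,0,0,0,-2,1,0,0,0,0,0,0,1,0,0,0,0,0,0,1])

```text
time_s: 15.08
ee_pos: [0.4887, 0.1684, 0.1159]
eef_rot: [0.089, 1.569, -2.334]
force: [-6.2, -6.0, 9.1]
grip_width: 0.0162
```

```bash
python3 - <<'E'
from h import *
o=st();r=o['ee_pos']-np.array([.5344,.2084,0]);print(np.cross(r,o['force'])[2]+o['moment'][2])
p,d=ctrl.camera('side');np.savez('side11.npz',p=p,d=d)
cv2.imwrite('pics/z11.png',cv2.resize(p[150:200,235:295,::-1],None,fx=12,fy=12,interpolation=cv2.INTER_NEAREST))
E
```

```text
t 15.08 tcp [0.4887 0.1684 0.1159] x [-0.001 -0.001 -1.   ] jaw az -48.88 F [-6.2 -6.   9.1] M [-0.96  1.14  0.6 ] w 0.0162 q [ 0.26  0.32  1.71 -0.    1.11  1.11]
0.6283920395789786
```

View pics/z11.png

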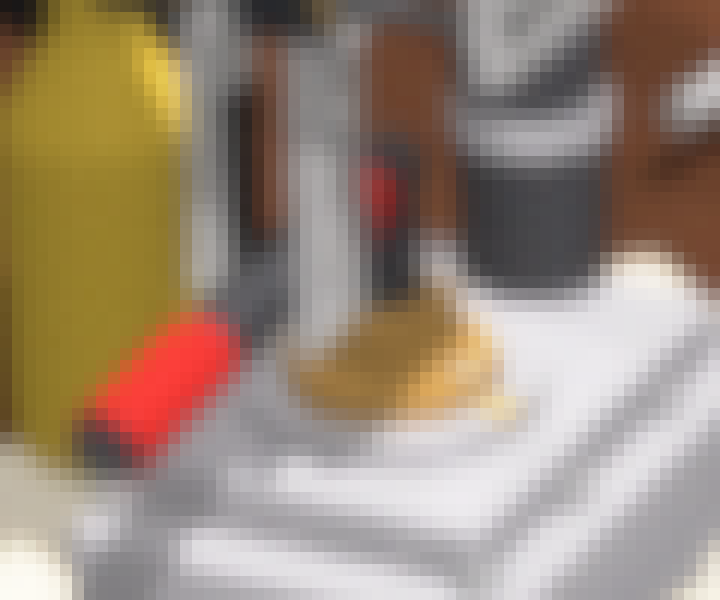

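jog_arm(rows=[-0.0007,0.0008,0,0,0,0,1,-0.0007,0.0008,0,0,0,0,1,-0.0007,0.0008,0,0,0,0,1,0,0,0,0,0,0,1])

```text
time_s: 15.47
ee_pos: [0.4875, 0.17, 0.1161]
eef_rot: [1.378, 1.568, -1.047]
force: [0.9, -13.0, 7.4]
grip_width: 0.0166
```

```bash
python3 - <<'E'
from h import *
o=st();r=o['ee_pos']-np.array([.5344,.2084,0]);print(np.cross(r,o['force'])[2]+o['moment'][2])
E
```

```text
t 15.47 tcp [0.4875 0.17   0.1161] x [ 0.001 -0.002 -1.   ] jaw az -48.91 F [  0.9 -13.    7.4] M [-2.43 -0.14  0.13] w 0.0166 q [ 0.27  0.32  1.72 -0.    1.11  1.12]
0.7742469674288017
```

```bash
python3 - <<'E'
from h import *
p,d=ctrl.camera('side');np.savez('side12.npz',p=p,d=d)
a=cv2.resize(p[160:195,240:295,::-1],None,fx=13,fy=13,interpolation=cv2.INTER_CUBIC)
c=np.array([.5343,.2078])
for az,col in ((-47,(255,0,0)),(-57,(0,0,0))):
    r=np.radians(az);L=np.array([[c[0]+q*np.cos(r),c[1]+q*np.sin(r),.085 if q<.03 else .077] for q in(.020,.028,.034)])
    for q in (proj('side',L)-[240,160]+.5)*13: cv2.circle(a,tuple(int(x) for x in q),3,col,-1)
cv2.imwrite('pics/z12.png',a)
E
```

```text
(no output)
```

View pics/z12.png

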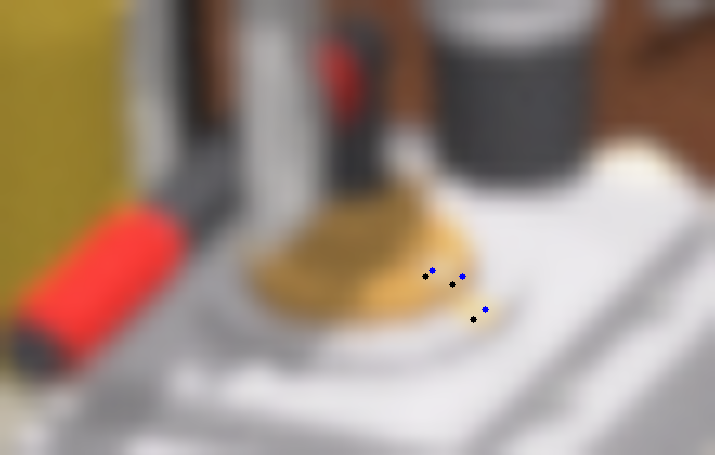

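jog_arm(rows=[-0.0008,0.0006,0,0,0,0,1,-0.0008,0.0006,0,0,0,0,1,0,0,0,0,0,0,1,0,0,0,0,0,0,1])

```text
time_s: 15.85
ee_pos: [0.4867, 0.1709, 0.1162]
eef_rot: [1.781, 1.567, -0.644]
force: [6.2, -14.1, 3.0]
grip_width: 0.0164
```

```bash
python3 - <<'E'
from h import *
o=st();r=o['ee_pos']-np.array([.5344,.2084,0]);print(np.cross(r,o['force'])[2]+o['moment'][2])
p,d=ctrl.camera('side');np.savez('side13.npz',p=p,d=d)
q=np.load('side11.npz')['p']
a=np.vstack([cv2.resize(x[168:190,258:290,::-1],None,fx=13,fy=13,interpolation=cv2.INTER_NEAREST) for x in (q,p)])
cv2.imwrite('pics/z13.png',a)
E
```

```text
t 15.85 tcp [0.4867 0.1709 0.1162] x [ 0.003 -0.002 -1.   ] jaw az -48.95 F [  6.2 -14.1   3. ] M [-2.87 -1.32 -0.19] w 0.0164 q [ 0.27  0.32  1.72 -0.    1.1   1.12]
0.717472350251212
```

View pics/z13.png

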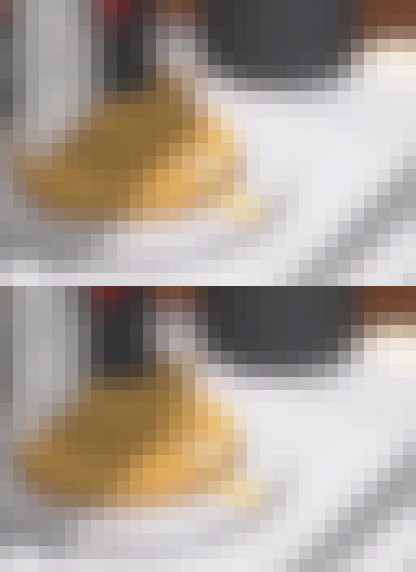

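jog_arm(rows=[0.0012,-0.0012,0,0,0,0,1,0.0012,-0.0012,0,0,0,0,1,0.0012,-0.0012,0,0,0,0,1,0,0,0,0,0,0,1])

```text
time_s: 16.23
ee_pos: [0.4883, 0.1687, 0.1158]
eef_rot: [-0.741, 1.569, 3.118]
force: [-9.2, -1.6, 11.4]
grip_width: 0.0165
```

```bash
python3 - <<'E'
from h import *
o=st();r=o['ee_pos']-np.array([.5344,.2084,0]);print(np.cross(r,o['force'])[2]+o['moment'][2])
E
```

```text
t 16.23 tcp [0.4883 0.1687 0.1158] x [-0.002  0.    -1.   ] jaw az -48.9 F [-9.2 -1.6 11.4] M [-0.19  1.71  0.32] w 0.0165 q [0.26 0.32 1.71 0.   1.11 1.11]
0.024412759294616837
```

jog_arm(rows=[0.0014,-0.0015,0,0,0,2,1,0.0014,-0.0015,0,0,0,2,1,0.0014,-0.0014,0,0,0,2,1,0,0,0,0,0,0,1])

```text
time_s: 16.57
ee_pos: [0.4925, 0.1644, 0.1158]
eef_rot: [-0.906, 1.569, 3.059]
force: [-8.3, -0.7, 10.0]
grip_width: 0.0165
```

```bash
python3 - <<'E'
from h import *
o=st();r=o['ee_pos']-np.array([.5344,.2084,0]);print(np.cross(r,o['force'])[2]+o['moment'][2])
E
```

```text
t 16.57 tcp [0.4925 0.1644 0.1158] x [-0.002  0.    -1.   ] jaw az -42.78 F [-8.3 -0.7 10. ] M [-0.08  1.69  0.14] w 0.0165 q [0.25 0.33 1.71 0.   1.11 1.  ]
-0.19761896706133783
```

jog_arm(rows=[-0.0008,0,0.0007,0,0,0,1,-0.0008,0,0.0007,0,0,0,1,0,0,0,0,0,0,1])

```text
time_s: 16.82
ee_pos: [0.492, 0.1652, 0.1165]
eef_rot: [-3.122, 1.569, 0.841]
force: [6.4, 6.4, -8.8]
grip_width: 0.016
```

```bash
python3 - <<'E'
from h import *
o=st();r=o['ee_pos']-np.array([.5344,.2084,0]);print(np.cross(r,o['force'])[2]+o['moment'][2])
E
```

```text
t 16.82 tcp [0.492  0.1652 0.1165] x [ 0.001  0.002 -1.   ] jaw az -42.92 F [ 6.4  6.4 -8.8] M [ 1.12 -1.13  0.09] w 0.016 q [0.25 0.32 1.71 0.   1.11 1.  ]
0.08938351368659159
```

jog_arm(rows=[0.0006,0.0006,0.001,0,0,0,1,0,0,0.0015,0,0,0,1,0,0,0.0015,0,0,0,1,0,0,0,0,0,0,1])

```text
time_s: 17.15
ee_pos: [0.4926, 0.1662, 0.1188]
eef_rot: [-2.601, 1.569, 1.362]
force: [17.1, 14.2, -29.4]
grip_width: 0.0164
```

```bash
python3 - <<'E'
from h import *
o=st();r=o['ee_pos']-np.array([.5344,.2084,0]);print(np.cross(r,o['force'])[2]+o['moment'][2])
E
```

```text
t 17.15 tcp [0.4926 0.1662 0.1188] x [ 0.     0.002 -1.   ] jaw az -42.93 F [ 17.1  14.2 -29.4] M [ 2.13 -2.94 -0.02] w 0.0164 q [0.25 0.32 1.7  0.   1.11 1.  ]
0.11204050519781814
```

jog_arm(rows=[0.0007,0.0006,-0.0005,0,0,0,1,0.0007,0.0006,0,0,0,0,1,0,0,0,0,0,0,1])

```text
time_s: 17.4
ee_pos: [0.493, 0.1662, 0.1188]
eef_rot: [-0.653, 1.568, -2.973]
force: [5.3, 3.6, -17.7]
grip_width: 0.0162
```

```bash
python3 - <<'E'
from h import *
o=st()
p,d=ctrl.camera('side');np.savez('side14.npz',p=p,d=d)
a=cv2.resize(p[130:200,230:300,::-1],None,fx=8,fy=8,interpolation=cv2.INTER_CUBIC);cv2.imwrite('pics/z14.png',a)
E
```

```text
t 17.4 tcp [0.493  0.1662 0.1188] x [-0.003 -0.    -1.   ] jaw az -42.93 F [  5.3   3.6 -17.7] M [ 0.42 -0.7   0.07] w 0.0162 q [0.25 0.33 1.7  0.   1.12 1.  ]
```

View pics/z14.png

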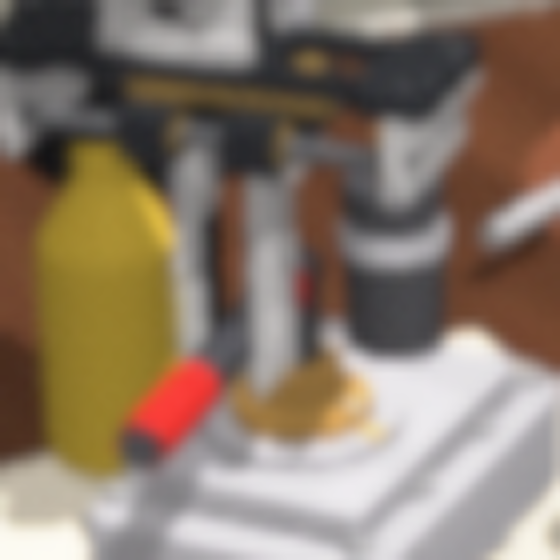

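jog_arm(rows=[0.0004,0.0003,0.0005,0,0,0,1,0.0003,0.0002,0.0008,0,0,0,1,0,0,0.0008,0,0,0,1,0,0,0,0,0,0,1])

```text
time_s: 17.78
ee_pos: [0.4936, 0.1668, 0.1203]
eef_rot: [-0.794, 1.568, -3.114]
force: [8.9, 6.4, -25.8]
grip_width: 0.0165
```

```bash
python3 - <<'E'
from h import *
o=st()
E
```

```text
t 17.78 tcp [0.4936 0.1668 0.1203] x [-0.003 -0.    -1.   ] jaw az -42.94 F [  8.9   6.4 -25.8] M [ 0.61 -1.26 -0.  ] w 0.0165 q [0.26 0.33 1.7  0.   1.12 1.  ]
```

jog_arm(rows=[0,0,-0.001,0,0,0,1,0,0,-0.001,0,0,0,1,0,0,0,0,0,0,1])

```text
time_s: 18.03
ee_pos: [0.4936, 0.1664, 0.1196]
eef_rot: [-0.546, 1.568, -2.866]
force: [-0.5, -0.1, -13.5]
grip_width: 0.0164
```

```bash
python3 - <<'E'
from h import *
o=st()
E
```

```text
t 18.03 tcp [0.4936 0.1664 0.1196] x [-0.002 -0.001 -1.   ] jaw az -42.96 F [ -0.5  -0.1 -13.5] M [-0.15  0.33  0.05] w 0.0164 q [ 0.25  0.33  1.7  -0.    1.12  1.  ]
```

jog_arm(rows=[-0.0012,0.0011,0.0005,0,0,-1.5,1,0.0014,-0.0009,0.0008,0,0,1.5,1,0.0013,-0.0008,0.0008,0,0,1.5,1,-0.0011,0.0012,0.0008,0,0,-1.5,1,-0.0011,0.0012,0.0008,0,0,-1.5,1,0.0013,-0.001,0.0008,0,0,1.5,1,0,0,0,0,0,0,1])

```text
time_s: 18.62
ee_pos: [0.4947, 0.1679, 0.1235]
eef_rot: [-1.48, 1.569, 2.483]
force: [9.0, 7.9, -27.8]
grip_width: 0.0163
```

```bash
python3 - <<'E'
from h import *
o=st()
E
```

```text
t 18.62 tcp [0.4947 0.1679 0.1235] x [-0.001  0.001 -1.   ] jaw az -42.9 F [  9.    7.9 -27.8] M [ 1.06 -1.22 -0.05] w 0.0163 q [0.26 0.32 1.69 0.   1.13 1.  ]
```

```bash
python3 - <<'E'
from h import *
p,d=ctrl.camera('side');np.savez('side15.npz',p=p,d=d)
a=cv2.resize(p[130:200,230:300,::-1],None,fx=8,fy=8,interpolation=cv2.INTER_CUBIC);cv2.imwrite('pics/z15.png',a)
p,d=ctrl.camera('top');np.savez('top15.npz',p=p,d=d)
a=cv2.resize(p[130:240,120:260,::-1],None,fx=5,fy=5,interpolation=cv2.INTER_CUBIC);cv2.imwrite('pics/t15.png',a)
E
```

```text
(no output)
```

View pics/z15.png

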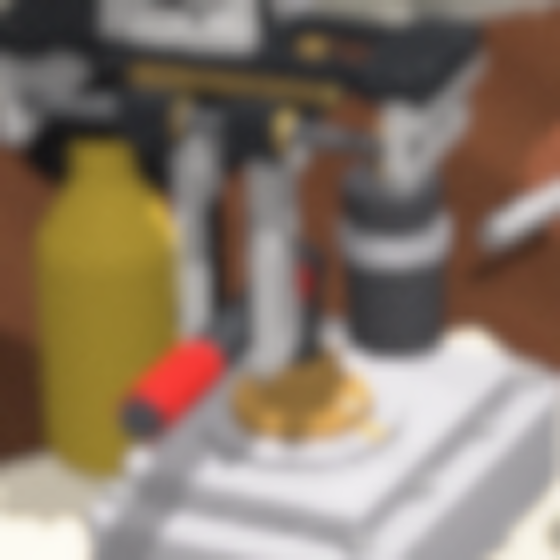

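View pics/t15.png

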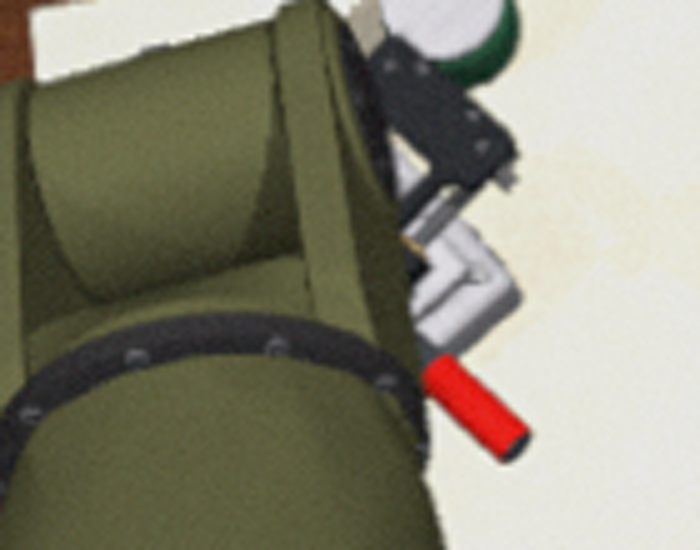

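jog_arm(rows=[-0.0003,-0.0003,-0.0015,0,0,0,1,-0.0004,-0.0004,-0.0015,0,0,0,1,-0.0004,-0.0004,-0.0015,0,0,0,1,-0.0004,-0.0004,-0.0015,0,0,0,1,0,0,0,0,0,0,1])

```text
time_s: 19.13
ee_pos: [0.4938, 0.1659, 0.1201]
eef_rot: [2.566, 1.569, 0.245]
force: [-4.3, -0.5, 3.8]
grip_width: 0.0163
```

```bash
python3 - <<'E'
from h import *
o=st()
E
```

```text
t 19.13 tcp [0.4938 0.1659 0.1201] x [ 0.002  0.    -1.   ] jaw az -42.97 F [-4.3 -0.5  3.8] M [0.11 0.86 0.15] w 0.0163 q [ 0.25  0.32  1.7  -0.    1.12  1.  ]
```

jog_arm(rows=[0,0,0,0,0,0,0.75,0,0,0,0,0,0,0.66,0,0,0,0,0,0,0.66,0,0,0,0,0,0,0.66,0,0,0,0,0,0,0.66])

```text
time_s: 19.55
ee_pos: [0.4936, 0.1659, 0.1191]
eef_rot: [2.455, 1.57, 0.134]
force: [-0.1, 0.1, -0.1]
grip_width: 0.0321
```

```bash
python3 - <<'E'
from h import *
o=st()
p,d=ctrl.camera('side');np.savez('side16.npz',p=p,d=d)
a=cv2.resize(p[130:200,230:300,::-1],None,fx=8,fy=8,interpolation=cv2.INTER_CUBIC);cv2.imwrite('pics/z16.png',a)
E
```

```text
t 19.55 tcp [0.4936 0.1659 0.1191] x [ 0.  0. -1.] jaw az -42.97 F [-0.1  0.1 -0.1] M [-0.01  0.15  0.02] w 0.0321 q [ 0.25  0.32  1.7  -0.    1.12  1.  ]
```

View pics/z16.png

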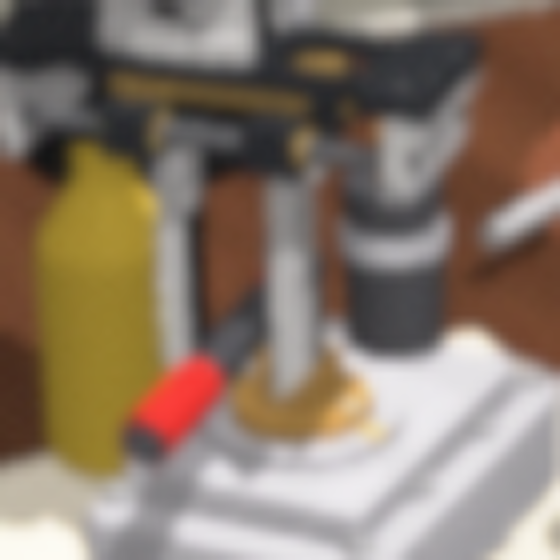

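jog_arm(rows=[0.005,0.0055,0,0,0,0,0.66,0.006,0.0065,-0.001,0,0,0,0.66,0.006,0.0065,-0.001,0,0,0,0.66,0.0035,0.0035,0,0,0,0,0.66,0,0,0,0,0,0,0.66,0,0,0,0,0,0,0.75])

```text
time_s: 20.1
ee_pos: [0.514, 0.1882, 0.1166]
eef_rot: [-0.496, 1.57, -2.816]
force: [-1.5, 0.4, -0.4]
grip_width: 0.0283
```

```bash
python3 - <<'E'
from h import *
o=st()
p,d=ctrl.camera('side')
a=cv2.resize(p[130:200,230:300,::-1],None,fx=8,fy=8,interpolation=cv2.INTER_CUBIC);cv2.imwrite('pics/z17.png',a)
E
```

```text
t 20.1 tcp [0.514  0.1882 0.1166] x [-0.001 -0.    -1.   ] jaw az -42.94 F [-1.5  0.4 -0.4] M [-0.07  0.12 -0.03] w 0.0283 q [ 0.28  0.38  1.63 -0.    1.13  1.03]
```

View pics/z17.png

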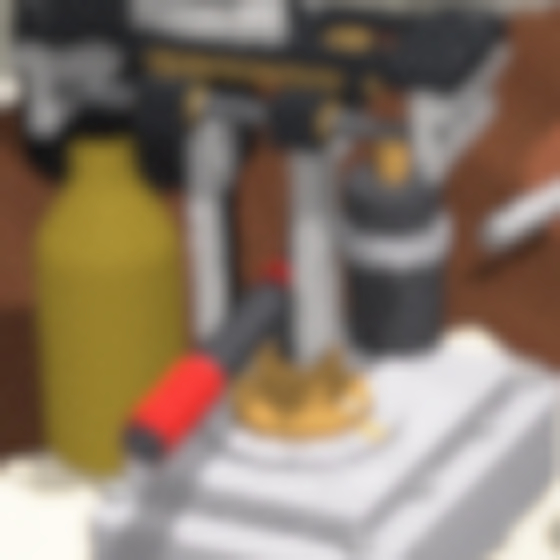

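jog_arm(rows=[0,0,0,0,0,0,0.8,0,0,0,0,0,0,1,0,0,0,0,0,0,1,0,0,0,0,0,0,1,0,0,0,0,0,0,1,0,0,0.001,0,0,0,1,0,0,0.001,0,0,0,1,0,0,0,0,0,0,1], squeeze=58)

```text
time_s: 20.82
ee_pos: [0.5137, 0.188, 0.1173]
eef_rot: [-0.793, 1.57, -3.114]
force: [9.1, 4.2, -18.2]
grip_width: 0.0165
```

```bash
python3 - <<'E'
from h import *
o=st()
E
```

```text
t 20.82 tcp [0.5137 0.188  0.1173] x [-0.001 -0.    -1.   ] jaw az -42.97 F [  9.1   4.2 -18.2] M [ 0.48 -1.32 -0.04] w 0.0165 q [0.28 0.38 1.63 0.   1.13 1.03]
```

jog_arm(rows=[0.0008,0.0004,0,0,0,0,1,0.0004,0.0003,0.0008,0,0,0,1,0,0,0.0008,0,0,0,1,0,0,0,0,0,0,1])

```text
time_s: 21.15
ee_pos: [0.5141, 0.1884, 0.1179]
eef_rot: [-0.579, 1.567, -2.9]
force: [8.0, 3.6, -31.0]
grip_width: 0.016
```

```bash
python3 - <<'E'
from h import *
o=st()
E
```

```text
t 21.15 tcp [0.5141 0.1884 0.1179] x [-0.004 -0.001 -1.   ] jaw az -42.97 F [  8.    3.6 -31. ] M [ 0.39 -1.37  0.01] w 0.016 q [0.28 0.38 1.62 0.   1.14 1.03]
```

jog_arm(rows=[0.001,0.0007,0,0,0,0,1,-0.0006,0.0005,0,0,0,-1.5,1,0.0006,-0.0005,0,0,0,1.5,1,0.0006,-0.0005,0,0,0,1.5,1,-0.0006,0.0005,0,0,0,-1.5,1,0,0,0,0,0,0,1])

```text
time_s: 21.65
ee_pos: [0.5147, 0.1887, 0.1183]
eef_rot: [-0.447, 1.566, -2.769]
force: [2.8, -1.2, -27.0]
grip_width: 0.0164
```

```bash
python3 - <<'E'
from h import *
o=st()
E
```

```text
t 21.65 tcp [0.5147 0.1887 0.1183] x [-0.005 -0.002 -1.   ] jaw az -43.04 F [  2.8  -1.2 -27. ] M [-0.44 -0.2   0.15] w 0.0164 q [ 0.28  0.39  1.62 -0.    1.14  1.04]
```

jog_arm(rows=[0,0.0002,0.001,0,0,0,1,0,0,0.001,0,0,0,1,0,0,0,0,0,0,1])

```text
time_s: 21.9
ee_pos: [0.5146, 0.1891, 0.1188]
eef_rot: [-0.532, 1.565, -2.852]
force: [9.0, 3.9, -42.3]
grip_width: 0.0166
```

```bash
python3 - <<'E'
from h import *
o=st()
E
```

```text
t 21.9 tcp [0.5146 0.1891 0.1188] x [-0.006 -0.002 -1.   ] jaw az -42.96 F [  9.    3.9 -42.3] M [ 0.24 -1.44  0.03] w 0.0166 q [ 0.29  0.39  1.62 -0.    1.14  1.04]
```

jog_arm(rows=[0,0,-0.0015,0,0,0,1,0,0,-0.001,0,0,0,1,0.0007,0.0007,0.001,-1.46,1.36,0,1,0.0007,0.0007,0.001,-1.46,1.36,0,1,0,0,0,0,0,0,1])

```text
time_s: 22.32
ee_pos: [0.5161, 0.1901, 0.1206]
eef_rot: [-0.027, 1.493, -2.347]
force: [-7.3, -9.6, -17.2]
grip_width: 0.0162
```

```bash
python3 - <<'E'
from h import *
o=st()
p,d=ctrl.camera('side')
a=cv2.resize(p[130:200,230:300,::-1],None,fx=8,fy=8,interpolation=cv2.INTER_CUBIC);cv2.imwrite('pics/z18.png',a)
E
```

```text
t 22.32 tcp [0.5161 0.1901 0.1206] x [-0.054 -0.055 -0.997] jaw az -42.96 F [ -7.3  -9.6 -17.2] M [-1.62  1.39  0.18] w 0.0162 q [ 0.3   0.42  1.56 -0.04  1.23  1.07]
```

View pics/z18.png

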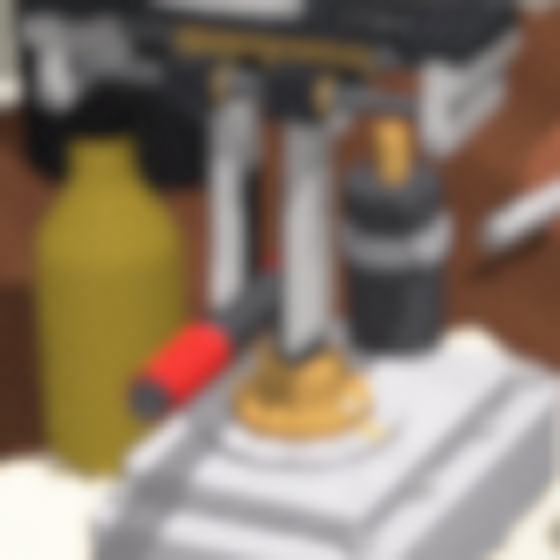

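```bash
python3 - <<'E'
from h import *
c=np.array([.5343,.2078]);a=np.radians(-133);u=np.array([np.cos(a),np.sin(a)])
for name,z in (('level',0),('droop8',-8),('up8',8)):
    t=np.radians(z);ps=[]
    for r in (0,.155):
        # pivot at z=.09
        R_,h=r,.047
        rr=R_*np.cos(t)-h*np.sin(t);zz=.09+R_*np.sin(t)+h*np.cos(t);ps.append([*(c+rr*u),zz])
    print(name,((proj('side',ps)-[230,130]+.5)*8).round(0).tolist())
E
```

```text
level [[297.0, 280.0], [141.0, 456.0]]
droop8 [[291.0, 288.0], [139.0, 516.0]]
up8 [[303.0, 274.0], [147.0, 394.0]]
```

jog_arm(rows=[-0.0007,-0.0007,-0.001,1.46,-1.36,0,1,-0.0007,-0.0007,-0.001,1.6,-1.5,0,1,0,0,0,0,0,0,1])

```text
time_s: 22.62
ee_pos: [0.515, 0.1889, 0.1192]
eef_rot: [-2.748, 1.568, 1.214]
force: [1.8, 1.5, -25.5]
grip_width: 0.0164
```

```bash
python3 - <<'E'
from h import *
o=st();r=o['ee_pos']-np.array([.5344,.2084,0]);print(np.cross(r,o['force'])[2]+o['moment'][2])
E
```

```text
t 22.62 tcp [0.515  0.1889 0.1192] x [ 0.001  0.003 -1.   ] jaw az -42.99 F [  1.8   1.5 -25.5] M [-0.09  0.1   0.15] w 0.0164 q [0.28 0.38 1.62 0.   1.14 1.03]
0.15313290693528564
```

jog_arm(rows=[0.0007,-0.0007,0,0,0,2,1,0.0007,-0.0007,0,0,0,2,1,0,0,0,0,0,0,1])

```text
time_s: 22.87
ee_pos: [0.517, 0.1879, 0.1197]
eef_rot: [-2.091, 1.569, 1.943]
force: [-3.9, -2.5, -15.9]
grip_width: 0.0163
```

```bash
python3 - <<'E'
from h import *
o=st();r=o['ee_pos']-np.array([.5344,.2084,0]);print(np.cross(r,o['force'])[2]+o['moment'][2])
E
```

```text
t 22.87 tcp [0.517  0.1879 0.1197] x [-0.     0.001 -1.   ] jaw az -38.88 F [ -3.9  -2.5 -15.9] M [-0.69  1.11  0.06] w 0.0163 q [0.28 0.38 1.62 0.   1.14 0.96]
0.022622008609147565
```

jog_arm(rows=[0.0006,-0.0007,0,0,0,2,1,0.0006,-0.0007,0,0,0,2,1,0,0,0,0,0,0,1])

```text
time_s: 23.12
ee_pos: [0.5187, 0.1866, 0.1206]
eef_rot: [-3.092, 1.569, 1.011]
force: [-6.2, -2.7, -9.2]
grip_width: 0.0166
```

```bash
python3 - <<'E'
from h import *
o=st();r=o['ee_pos']-np.array([.5344,.2084,0]);print(np.cross(r,o['force'])[2]+o['moment'][2])
E
```

```text
t 23.12 tcp [0.5187 0.1866 0.1206] x [ 0.001  0.002 -1.   ] jaw az -34.91 F [-6.2 -2.7 -9.2] M [-0.81  1.4   0.18] w 0.0166 q [0.28 0.39 1.61 0.   1.14 0.89]
0.08928229087786738
```

jog_arm(rows=[-0.0006,-0.0003,0.0005,0,0,0,1,0,0,0.001,0,0,0,1,0,0,0.001,0,0,0,1,0,0,0,0,0,0,1])

```text
time_s: 23.45
ee_pos: [0.5184, 0.1866, 0.1235]
eef_rot: [2.962, 1.567, 0.781]
force: [-4.2, -3.4, -6.2]
grip_width: 0.0163
```

```bash
python3 - <<'E'
from h import *
o=st();r=o['ee_pos']-np.array([.5344,.2084,0]);print(np.cross(r,o['force'])[2]+o['moment'][2])
E
```

```text
t 23.45 tcp [0.5184 0.1866 0.1235] x [ 0.003  0.003 -1.   ] jaw az -35.01 F [-4.2 -3.4 -6.2] M [-0.78  1.21  0.06] w 0.0163 q [0.28 0.38 1.61 0.   1.14 0.89]
0.019205589750086863
```

It is free: only 2 N of friction remains above the key's weight. I'll lift out slowly.

jog_arm(rows=[-0.0003,-0.0003,0.0015,0,0,0,1,0,0,0.002,0,0,0,1,0,0,0.002,0,0,0,1,0,0,0.002,0,0,0,1,0,0,0.002,0,0,0,1,0,0,0,0,0,0,1])

```text
time_s: 23.95
ee_pos: [0.5186, 0.1865, 0.1331]
eef_rot: [2.857, 1.565, 0.676]
force: [-1.1, -0.6, -3.8]
grip_width: 0.0162
```

```bash
python3 - <<'E'
from h import *
o=st();r=o['ee_pos']-np.array([.5344,.2084,0]);print(np.cross(r,o['force'])[2]+o['moment'][2])
E
```

```text
t 23.95 tcp [0.5186 0.1865 0.1331] x [ 0.005  0.004 -1.   ] jaw az -34.98 F [-1.1 -0.6 -3.8] M [-0.06  0.22  0.07] w 0.0162 q [0.28 0.37 1.61 0.   1.16 0.89]
0.05174449004080684
```

jog_arm(rows=[0,0,0.003,0,0,0,1,0,0,0.004,0,0,0,1,0,0,0.006,0,0,0,1,0,0,0.01,0,0,0,1,0,0,0.015,0,0,0,1,0,0,0.012,0,0,0,1,0,0,0,0,0,0,1])

```text
time_s: 24.53
ee_pos: [0.519, 0.1865, 0.1854]
eef_rot: [2.73, 1.563, 0.548]
force: [-0.5, -0.2, -2.8]
grip_width: 0.0161
```

jog_arm(rows=[0,-0.02,0,0,0,5,1,0,-0.025,0,0,0,6,1,0,-0.025,0,0,0,6,1,0,-0.025,0,0,0,6,1,0,-0.025,0,0,0,6,1,0,-0.025,0,0,0,6,1,0,-0.025,0,0,0,6,1,0,-0.02,0,0,0,5,1])

```text
time_s: 25.2
ee_pos: [0.5176, -0.0055, 0.182]
eef_rot: [3.114, 1.567, 1.741]
force: [0.2, -0.0, -4.7]
grip_width: 0.0165
```

```bash
python3 - <<'E'
from h import *
o=st()
p,d=ctrl.camera('side');np.savez('side20.npz',p=p,d=d)
cv2.imwrite('pics/s20.png',cv2.resize(p[110:300,220:400,::-1],None,fx=3.1,fy=3.1,interpolation=cv2.INTER_CUBIC))
p,d=ctrl.camera('top');np.savez('top20.npz',p=p,d=d)
cv2.imwrite('pics/t20.png',cv2.resize(p[110:240,110:270,::-1],None,fx=4.5,fy=4.5,interpolation=cv2.INTER_CUBIC))
E
```

```text
t 25.2 tcp [ 0.5176 -0.0055  0.182 ] x [-0.001  0.003 -1.   ] jaw az 11.31 F [ 0.2 -0.  -4.7] M [0.08 0.01 0.02] w 0.0165 q [-0.08  0.25  1.64  0.    1.25 -0.28]
```

View pics/s20.png

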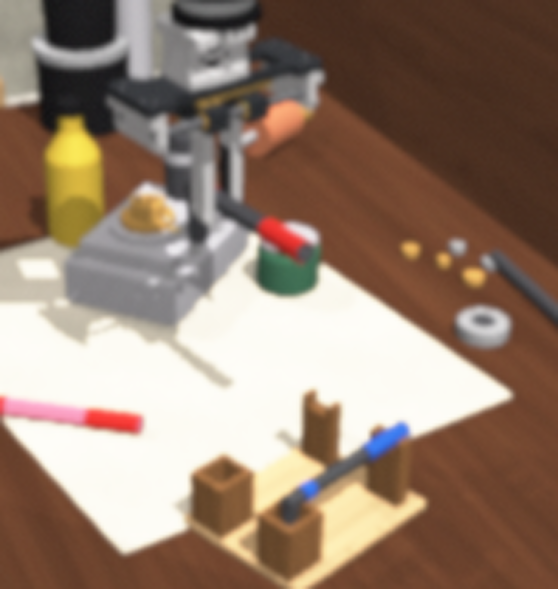

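View pics/t20.png

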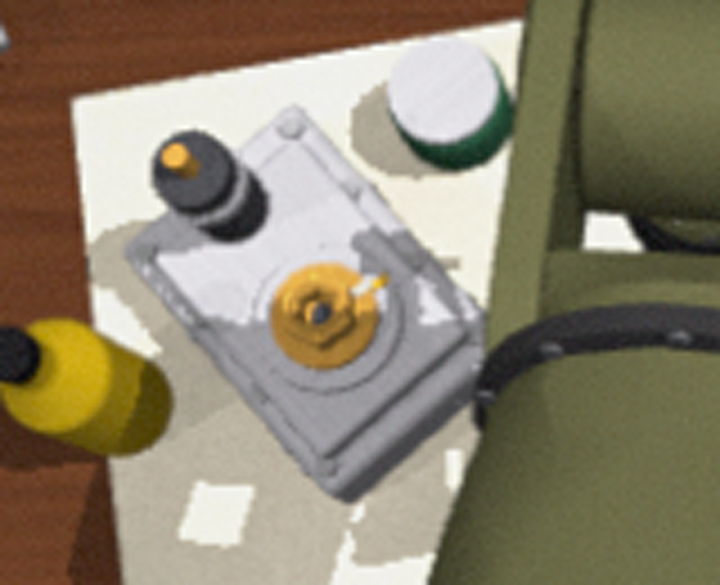

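```bash
python3 - <<'E'
from h import *
o=ctrl.get_obs();c=o['ee_pos'];M=jaw(o);a=np.radians(11.31-90);u=np.array([np.cos(a),np.sin(a),0]);g=c+[0,0,.0188]
for r in (.100,.127): print(((proj('side',[g+u*r])-[220,110]+.5)*3.1).round(1),((proj('side',[g+u*r+[0,0,-.01]])-[220,110]+.5)*3.1).round(1))
p=np.load('side20.npz')['p'];m=mask(p,(0,150,90),(8,255,255),(295,160,330,200))|mask(p,(172,150,90),(180,255,255),(295,160,330,200))
print((cen(m)[0]-[220,110]+.5)*3.1, cv2.boundingRect(m))
E
```

```text
[[286.5 246.8]] [[286.3 257.4]]
[[306.8 259.5]] [[306.5 270.2]]
[279.33556701 234.97680412] (303, 179, 15, 14)
```

jog_arm(rows=[-0.0032,-0.011,0,0,0,6.2,1,-0.0032,-0.011,0,0,0,6.2,1,-0.0032,-0.011,0,0,0,6.2,1,-0.0032,-0.011,0,0,0,6.2,1,-0.0032,-0.011,0,0,0,6.2,1,-0.0032,-0.011,0,0,0,6.2,1,-0.0032,-0.011,0,0,0,6.2,1,-0.0032,-0.011,0,0,0,6.2,1])

```text
time_s: 25.97
ee_pos: [0.4921, -0.0917, 0.1819]
eef_rot: [3.082, 1.567, 2.574]
force: [0.4, 0.5, -4.0]
grip_width: 0.0161
```

jog_arm(rows=[-0.0032,-0.011,0,0,0,6.2,1,-0.0032,-0.011,0,0,0,6.2,1,-0.0032,-0.011,0,0,0,6.2,1,-0.0032,-0.011,0,0,0,6.2,1,-0.0032,-0.011,0,0,0,6.2,1,-0.0032,-0.011,0,0,0,6.2,1,-0.0032,-0.011,0,0,0,6.2,1,-0.0034,-0.0108,0,0,0,6.2,1])

```text
time_s: 26.63
ee_pos: [0.4664, -0.1796, 0.1819]
eef_rot: [3.058, 1.567, -2.868]
force: [-0.9, -0.2, -3.5]
grip_width: 0.0165
```

jog_arm(rows=[0,0,0,0,0,0,1,0,0,0,0,0,0,1,0,0,0,0,0,0,1])

```text
time_s: 26.88
ee_pos: [0.4666, -0.179, 0.182]
eef_rot: [3.053, 1.567, -2.881]
force: [-0.2, 0.1, -3.3]
grip_width: 0.0159
```

```bash
python3 - <<'E'
from h import *
o=st()
p,d=ctrl.camera('side');np.savez('side21.npz',p=p,d=d)
cv2.imwrite('pics/s21.png',cv2.resize(p[160:300,250:380,::-1],None,fx=4.2,fy=4.2,interpolation=cv2.INTER_CUBIC))
E
```

```text
t 26.88 tcp [ 0.4666 -0.179   0.182 ] x [-0.003 -0.001 -1.   ] jaw az 110.01 F [-0.2  0.1 -3.3] M [0.04 0.06 0.01] w 0.0159 q [-0.44  0.21  1.69 -0.    1.24 -2.36]
```

View pics/s21.png

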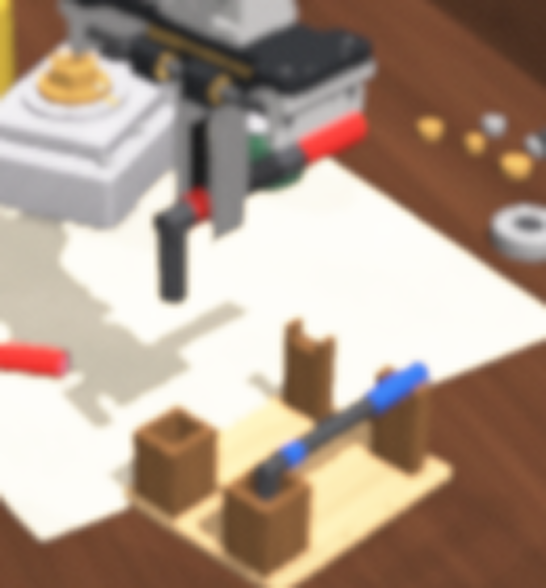

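```bash
python3 - <<'E'
from h import *
for f in('side3','side21'):
    p=np.load(f+'.npz')['p'];bx=(250,180,345,225)
    m=mask(p,(0,150,60),(8,255,255),bx)|mask(p,(172,150,60),(180,255,255),bx)
    k,l,s,c=cv2.connectedComponentsWithStats(m)
    print(f,[(s[i].tolist(),c[i].round(2).tolist()) for i in range(1,k) if s[i,4]>6])
    g=p.astype(int).sum(2)
    # short arm edges rows 218..226 and bottom
    for v in (216,220,224): print(v,g[v,282:302].tolist())
    print('col',g[222:238,291].tolist(),g[222:238,290].tolist())
E
```

```text
side3 [([322, 186, 17, 12, 129], [330.53, 191.8]), ([296, 205, 6, 6, 24], [298.75, 207.62])]
216 [740, 740, 737, 737, 726, 666, 453, 246, 189, 186, 198, 226, 333, 570, 728, 751, 754, 754, 754, 755]
220 [751, 751, 750, 750, 744, 702, 488, 257, 204, 206, 210, 226, 336, 572, 730, 752, 754, 754, 754, 754]
224 [753, 754, 754, 754, 750, 714, 511, 272, 207, 208, 210, 229, 336, 581, 734, 754, 755, 755, 755, 755]
col [209, 207, 208, 207, 205, 205, 208, 209, 257, 449, 675, 742, 752, 748, 732, 685] [203, 205, 207, 209, 215, 211, 215, 222, 289, 495, 697, 744, 744, 723, 686, 639]
side21 [([322, 187, 16, 11, 104], [330.47, 192.52]), ([295, 204, 5, 8, 23], [297.13, 207.57])]
216 [742, 740, 738, 728, 671, 468, 258, 185, 184, 200, 218, 295, 483, 678, 741, 752, 751, 730, 640, 545]
220 [752, 751, 750, 747, 709, 519, 292, 213, 204, 209, 225, 298, 500, 697, 747, 754, 755, 755, 754, 754]
224 [754, 755, 755, 751, 727, 573, 332, 223, 207, 209, 222, 301, 505, 700, 749, 755, 756, 756, 756, 755]
col [210, 210, 209, 210, 212, 210, 212, 209, 232, 344, 571, 722, 753, 756, 754, 738] [206, 205, 207, 211, 211, 206, 205, 206, 233, 365, 596, 730, 755, 756, 756, 748]
```

jog_arm(rows=[0.0007,-0.0018,0,0,0,0.7,1,0,0,-0.015,0,0,0,1,0,0,-0.02,0,0,0,1,0,0,-0.02,0,0,0,1,0,0,-0.015,0,0,0,1,0,0,-0.01,0,0,0,1,0,0,0,0,0,0,1,0,0,0,0,0,0,1])

```text
time_s: 27.6
ee_pos: [0.4673, -0.1813, 0.1023]
eef_rot: [3.061, 1.567, -2.857]
force: [-0.1, -0.2, -3.6]
grip_width: 0.0163
```

```bash
python3 - <<'E'
from h import *
o=st()
p,d=ctrl.camera('side');np.savez('side22.npz',p=p,d=d)
cv2.imwrite('pics/s22.png',cv2.resize(p[190:280,260:360,::-1],None,fx=6,fy=6,interpolation=cv2.INTER_CUBIC))
E
```

```text
t 27.6 tcp [ 0.4673 -0.1813  0.1023] x [-0.003 -0.001 -1.   ] jaw az 110.92 F [-0.1 -0.2 -3.6] M [-0.03  0.09  0.  ] w 0.0163 q [-0.44  0.31  1.77 -0.    1.07 -2.38]
```

View pics/s22.png

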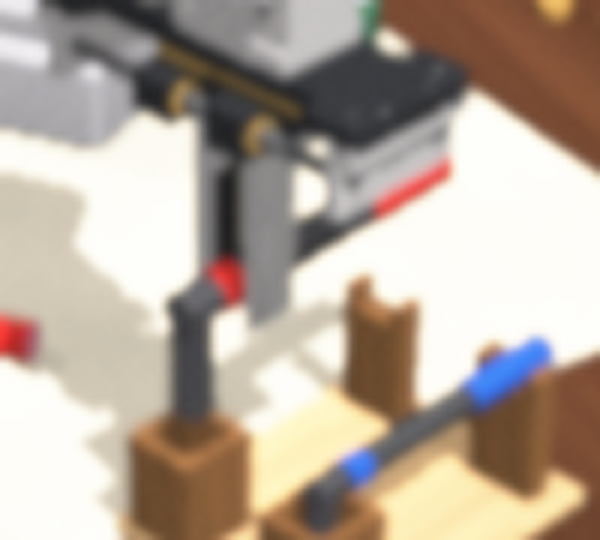

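jog_arm(rows=[0,0,-0.004,0,0,0,1,0,0,-0.005,0,0,0,1,0,0,-0.005,0,0,0,1,0,0,-0.004,0,0,0,1,0,0,-0.003,0,0,0,1,0,0,0,0,0,0,1])

```text
time_s: 28.15
ee_pos: [0.4668, -0.1813, 0.0803]
eef_rot: [2.926, 1.566, -2.992]
force: [0.4, -0.7, -4.2]
grip_width: 0.0159
```

```bash
python3 - <<'E'
from h import *
o=st()
p,d=ctrl.camera('side');np.savez('side23.npz',p=p,d=d)
cv2.imwrite('pics/s23.png',cv2.resize(p[190:280,260:360,::-1],None,fx=6,fy=6,interpolation=cv2.INTER_CUBIC))
E
```

```text
t 28.15 tcp [ 0.4668 -0.1813  0.0803] x [-0.004 -0.001 -1.   ] jaw az 110.93 F [ 0.4 -0.7 -4.2] M [0.03 0.08 0.03] w 0.0159 q [-0.44  0.34  1.78 -0.    1.02 -2.38]
```

View pics/s23.png

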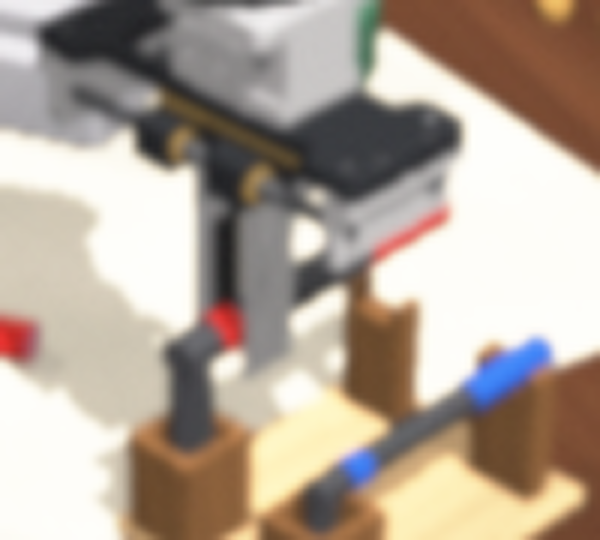

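jog_arm(rows=[0,0,-0.004,0,0,0,1,0,0,-0.004,0,0,0,1,0,0,-0.004,0,0,0,1,0,0,-0.003,0,0,0,1,0,0,-0.002,0,0,0,1,0,0,0,0,0,0,1])

```text
time_s: 28.7
ee_pos: [0.4669, -0.1813, 0.0635]
eef_rot: [2.958, 1.567, -2.96]
force: [-0.7, 0.3, -4.5]
grip_width: 0.0162
```

```bash
python3 - <<'E'
from h import *
o=st()
E
```

```text
t 28.7 tcp [ 0.4669 -0.1813  0.0635] x [-0.004 -0.001 -1.   ] jaw az 110.93 F [-0.7  0.3 -4.5] M [-0.01  0.12 -0.02] w 0.0162 q [-0.44  0.37  1.8  -0.    0.98 -2.38]
```

jog_arm(rows=[0,0,-0.0015,0,0,0,1,0,0,-0.0015,0,0,0,1,0,0,-0.0015,0,0,0,1,0,0,0,0,0,0,1])

```text
time_s: 29.03
ee_pos: [0.4671, -0.1814, 0.0593]
eef_rot: [3.061, 1.567, -2.857]
force: [0.9, 0.2, -4.3]
grip_width: 0.0165
```

```bash
python3 - <<'E'
from h import *
o=st()
p,d=ctrl.camera('side')
cv2.imwrite('pics/s24.png',cv2.resize(p[190:280,260:360,::-1],None,fx=6,fy=6,interpolation=cv2.INTER_CUBIC))
E
```

```text
t 29.03 tcp [ 0.4671 -0.1814  0.0593] x [-0.004 -0.001 -1.   ] jaw az 110.93 F [ 0.9  0.2 -4.3] M [0.07 0.09 0.03] w 0.0165 q [-0.44  0.37  1.8  -0.    0.97 -2.38]
```

View pics/s24.png

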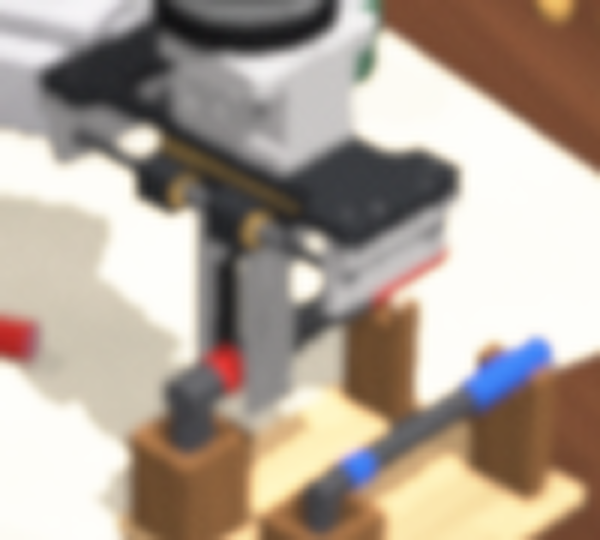

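jog_arm(rows=[0,0,-0.001,0,0,0,1,0,0,-0.0015,0,0,0,1,0,0,-0.001,0,0,0,1,0,0,0,0,0,0,1])

```text
time_s: 29.42
ee_pos: [0.467, -0.1814, 0.0558]
eef_rot: [3.041, 1.567, -2.877]
force: [-0.3, 0.1, -3.7]
grip_width: 0.0165
```

```bash
python3 - <<'E'
from h import *
o=st()
E
```

```text
t 29.42 tcp [ 0.467  -0.1814  0.0558] x [-0.004 -0.001 -1.   ] jaw az 110.93 F [-0.3  0.1 -3.7] M [0.03 0.12 0.02] w 0.0165 q [-0.44  0.38  1.8  -0.    0.97 -2.38]
```

jog_arm(rows=[0,0,-0.001,0,0,0,1,0,0,-0.001,0,0,0,1,0,0,-0.001,0,0,0,1,0,0,0,0,0,0,1])

```text
time_s: 29.75
ee_pos: [0.467, -0.1814, 0.0528]
eef_rot: [3.043, 1.567, -2.875]
force: [0.1, -0.4, -4.7]
grip_width: 0.0164
```

```bash
python3 - <<'E'
from h import *
o=st()
E
```

```text
t 29.75 tcp [ 0.467  -0.1814  0.0528] x [-0.004 -0.001 -1.   ] jaw az 110.93 F [ 0.1 -0.4 -4.7] M [0.06 0.14 0.01] w 0.0164 q [-0.44  0.38  1.8  -0.    0.96 -2.38]
```

jog_arm(rows=[0,0,-0.001,0,0,0,1,0,0,-0.001,0,0,0,1,0,0,-0.001,0,0,0,1,0,0,0,0,0,0,1])

```text
time_s: 30.08
ee_pos: [0.468, -0.1815, 0.0511]
eef_rot: [-2.614, 1.569, -2.248]
force: [-0.8, 3.7, 8.0]
grip_width: 0.0161
```

```bash
python3 - <<'E'
from h import *
o=st()
E
```

```text
t 30.08 tcp [ 0.468  -0.1815  0.0511] x [-0.001 -0.002 -1.   ] jaw az 110.92 F [-0.8  3.7  8. ] M [ 0.72  0.24 -0.07] w 0.0161 q [-0.44  0.39  1.8  -0.    0.95 -2.38]
```

jog_arm(rows=[0,0,0.001,0,0,0,1,0,0,0,0,0,0,0.8,0,0,0,0,0,0,0.7,0,0,0,0,0,0,0.6,0,0,0,0,0,0,0.55,0,0,0,0,0,0,0.55,0,0,0,0,0,0,0.55])

```text
time_s: 30.67
ee_pos: [0.4672, -0.1815, 0.051]
eef_rot: [3.101, 1.567, -2.817]
force: [0.2, -0.4, -0.1]
grip_width: 0.0422
```

```bash
python3 - <<'E'
from h import *
o=st()
E
```

```text
t 30.67 tcp [ 0.4672 -0.1815  0.051 ] x [-0.003 -0.001 -1.   ] jaw az 110.93 F [ 0.2 -0.4 -0.1] M [ 0.14  0.   -0.01] w 0.0422 q [-0.44  0.39  1.8  -0.    0.96 -2.38]
```

jog_arm(rows=[0,0,0.006,0,0,0,0.55,0,0,0.012,0,0,0,0.55,0,0,0.02,0,0,0,0.55,0,0,0.03,0,0,0,0.55,0,0,0.03,0,0,0,0.55,0,0,0.03,0,0,0,0.55,0,0,0.02,0,0,0,0.55,0,0,0,0,0,0,0.55])

```text
time_s: 31.33
ee_pos: [0.4685, -0.1821, 0.2038]
eef_rot: [-1.307, 1.566, -0.942]
force: [0.6, -0.1, -0.6]
grip_width: 0.0421
```

jog_arm(rows=[0,0.025,0,0,0,-3,0.55,0,0.025,0,0,0,-3,0.55,0,0.025,0,0,0,-3,0.55,0,0.025,0,0,0,-3,0.55,-0.01,0.025,0,0,0,-3,0.55,-0.01,0.025,0,0,0,-3,0.55,-0.01,0.025,0,0,0,-3,0.55,-0.01,0.025,0,0,0,-3,0.55])

```text
time_s: 32.0
ee_pos: [0.4263, 0.0196, 0.1987]
eef_rot: [3.11, 1.567, 3.054]
force: [0.5, 0.1, -0.5]
grip_width: 0.0422
```

```bash
python3 - <<'E'
from h import *
o=st()
def red(p,bx):return mask(p,(0,150,90),(8,255,255),bx)|mask(p,(172,150,90),(180,255,255),bx)
for n,bx in(('top',(315,145,360,225)),('side',(280,225,340,270))):
    p,d=ctrl.camera(n);np.savez(n+'30.npz',p=p,d=d);cv2.imwrite(f'pics/{n}30.png',p[:,:,::-1])
    for q in (np.load(n+'0.npz')['p'],p):
        k,l,s,c=cv2.connectedComponentsWithStats(red(q,bx));print(n,[(c[i].round(2).tolist(),int(s[i,4])) for i in range(1,k) if s[i,4]>8])
E
```

```text
t 32.0 tcp [0.4263 0.0196 0.1987] x [-0.004  0.    -1.   ] jaw az 86.77 F [ 0.5  0.1 -0.5] M [ 0.09  0.02 -0.01] w 0.0422 q [-0.04  0.03  1.85  0.    1.26 -1.55]
top [([329.83, 167.52], 177), ([347.65, 209.96], 48)]
top [([329.96, 167.46], 177), ([347.94, 209.57], 47)]
side [([326.24, 236.94], 87), ([298.04, 253.36], 25)]
side [([326.33, 236.93], 87), ([298.5, 253.42], 24)]
```

View pics/top30.png

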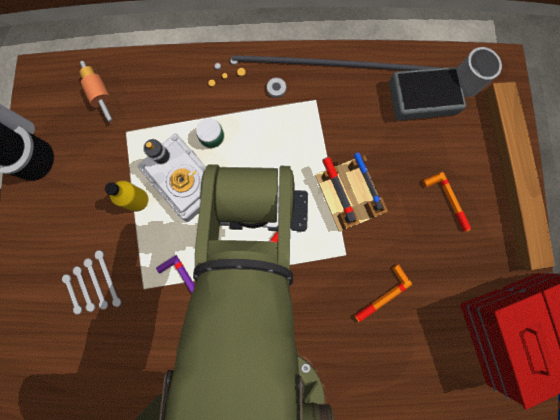

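View pics/side30.png

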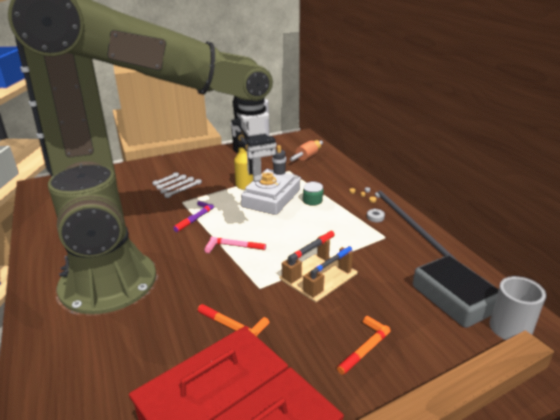

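```bash
python3 - <<'E'
from h import *
T=np.load('top30.npz')['p'];T0=np.load('top20.npz')['p']
a=np.hstack([cv2.resize(x[162:202,160:202,::-1],None,fx=9,fy=9,interpolation=cv2.INTER_CUBIC) for x in (T0,T)])
cv2.imwrite('pics/plugend.png',a)
h=cv2.cvtColor(T,cv2.COLOR_RGB2HSV)
c=np.array([.5333,.2076])
for az in(-47,-51,-54,-57):
    r=np.radians(az);print(az,(proj('top',[[c[0]+.024*np.cos(r),c[1]+.024*np.sin(r),.085],[c[0]+.0345*np.cos(r),c[1]+.0345*np.sin(r),.077]])-[160,162]+.5)*9)
E
```

```text
-47 [[269.20090909 101.32821087]
 [305.00834926  81.36000174]]
-51 [[273.2058025  105.89636712]
 [310.72815561  87.85845083]]
-54 [[275.986178   109.50860549]
 [314.70110373  92.99828853]]
-57 [[278.56653197 113.26957249]
 [318.39002918  98.35085011]]
```

View pics/plugend.png

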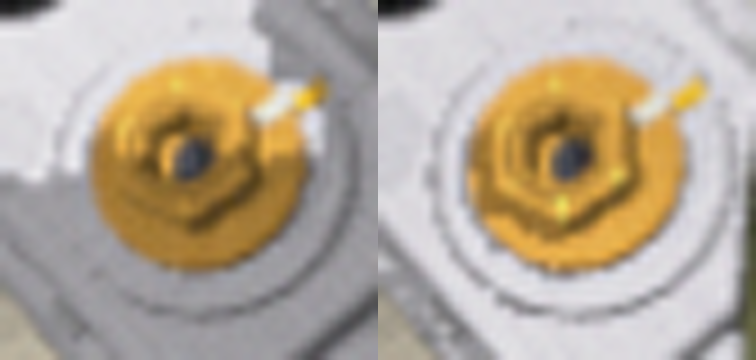

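```bash
python3 - <<'E'
from h import *
o=st(); print(ctrl.hand_in())
E
```

```text
t 32.1 tcp [0.426  0.0208 0.1989] x [-0.004  0.001 -1.   ] jaw az 86.96 F [-0.2 -0.6  1.3] M [ 0.03  0.04 -0.05] w 0.0423 q [-0.04  0.03  1.85  0.    1.26 -1.56]
the job is handed in; nothing more can be done
None
```

I tightened the plug with the red-sleeved key, put the key back in its own place in the rack and handed the job in at 32 s. The hand-in gives no verdict, so these are my own checks:

- **Key home:** I pushed the key in until it met firm floor contact before turning anything. I kept it pressed down through the whole turn.
- **Plug tight:** I turned clockwise until the resisting torque rose from about 0.25 to about 0.75 N m and the white mark stopped moving. In the last top picture the white mark is about 2–3° short of the yellow one. I put that down to measurement error of about ±2°, but a slight turn back when I freed the key is possible.
- **Key back:** The red sleeve bands are within about 0.5 pixel (roughly 1 mm) of where they started in both views. The gripper was clear of everything, with forces near zero.
- **Other objects:** The bottle, tin and blue key look unmoved in both pictures. I did not measure them separately at the end.

**What went wrong on the way:** The key jammed in the socket on the first pull, because it was still wound against the socket's flats. I let go, took a new grip closer to the short arm and turned it back about 8° within its play, and it came out cleanly. While it was stuck, the upward pull briefly reached about 42 N at the wrist.

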